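# Set the blade gauge in the drying box

## Robot

A 6-joint arm with a two-finger parallel gripper is mounted at the origin on the work surface. World frame = base frame: x ahead of the robot, y to its left, z up, the work surface at z = 0. Lengths are in m, angles in rad, forces in N, time in s.
With the tool pointing down it reaches from about 0.35 to 0.85 m from the base axis. Payload 8.1 kg.
Tool frame: the origin (TCP) lies midway between the tips of the shut fingers; the grasp point (between the pads) lies 19 mm behind it (robot.tcp_to_grasp is the distance from the TCP to the grasp point, in m); z points along the fingers, y is the direction in which the jaws open and shut (so a half turn about z gives the same grasp; the last joint's range is limited). The gripper opens to 93 mm and grips with 3 to 60 N. Pads are 15 mm wide; open, the fingers measure 128 mm over their backs; the gripper's body (75 mm by 188 mm) begins 65 mm behind the grasp point.
Start: joints at [-0.085, 0.13, 1.488, -0, 1.523, -0.085], TCP at [0.6, 0, 0.219] pointing down, gripper open.
Joint ranges: [-2.96, 2.96], [-0.89, 2.26], [0.02, 2.5], [-1.34, 4.48], [0, 2.73], [-2.66, 2.66]. Speed limits (rad/s): [2.39, 2.39, 2.79, 3.14, 3.14, 3.14].

## Interface

Orientations are given as a rotation vector (axis times angle).
In Python, from plant import robot gives the robot as it stands.
- The arm moves only by the tool send_rows, never from a script. Its argument "series" is a list of rows, each an object of numbers: "wx", "wy", "wz": the turn, a rotation vector about the world's x, y, z in rad; "dx", "dy", "dz": the shift along the world's x, y, z in cm; "fingers": the closure in counts, from 0 (fully open) to 255 (shut). In form: [{"wx": .., "wy": .., "wz": .., "dx": .., "dy": .., "dz": .., "fingers": ..}, ...]. A call has 1 to 20 rows; each row shifts and turns the pose as measured when the row begins; what a row does not reach is not made up. A row lasts 1/12 s, in which the tool goes at most 41.7 mm and 7.16 degrees, less where a joint would pass 70% of its speed; a pose out of reach is approached as far as the arm can. A call is refused whole if a number of a shift passes 4.17 or a number of a turn 0.125, either way. A call with a gripper value outside its range is refused whole. The fingers move at their own pace and stop on an object; "newtons" is the grip in N (left out, the last holds). Time passes only in rows, so rows that do not move let the fingers close. It gives the time, the measured TCP pose, the force and the opening at its end, in the units of the state.
- robot.read_state(): the state, without advancing time (a new reading comes with each control period).
- robot.read_camera(name): name is "scene" or "side" or "wrist"; returns the picture (420x560x3 uint8, red, green, blue); there is no depth.
- robot.camera_info(name): a dict with "intrinsics" (3x3 intrinsics, pixels), "k1" (the pictures are not rectified: a ray, as slopes to the right and down, at radius r is drawn at 1 + k1 r^2 times it, then the intrinsics apply), "extrinsics" (4x4, takes a point from world to camera coordinates); the wrist camera has in their place "tool_from_camera" (4x4, takes a point from camera to tool coordinates, whose origin is the TCP and whose axes are the flange's). Camera axes: x right, y up, looking along -z (the intrinsics and any distortion apply to the point x, -y, -z); pixel columns grow to the right and rows downward; lengths in m; the calibration is good to about 2 mm. A picture is of the moment at which its call begins: read the wrist's pose just before it. camera_info takes no time and is no camera call.
- robot.close_job(): hands the job in, once; it reports no verdict.
The state is a dict: "t": time; "q": joint angles; "dq": joint speeds; "joint_torque": joint torques, N m; "tool_pos": TCP position; "orientation": TCP orientation; "force": force on the tool from outside, world axes, zero at the start; "wrist_torque": the same for the moment, N m; "opening": finger opening in m.
Only numpy, scipy, OpenCV 4.12 (cv2) and the standard library are available. Lean on these libraries where they do the work, as an engineer would, in place of code of your own. Each camera call takes 0.05 s, during which the arm holds its last target.

## Task

Raise the lid of the drying box by pressing the green pad of its rocker, slide the orange-headed blade gauge flat into the gap of the aluminium block until its red line is level with the mouth of the gap, and leave it there. Then press the red pad so that the lid shuts fully. Work the lid only by the rocker, never touching the lid itself, and leave the glassware and other bystanders where they are.

Things in the scene. Friction and masses are not known exactly. Their poses are not given: they have to be found in the camera images.
- gauge_head (a point): centre of the upright orange head on the rear end of the loose blade gauge (about 0.12 kg, lying flat). Head: 36 mm long (x), 16 mm thick (y), from 6 to 50 mm above the blade's underside; this point is 28 mm above the underside. x points along the blade to its free tip, 103 mm ahead; z up. Pinch it from above across its 16 mm
- gauge_tip (a point): middle of the free end of the gauge's steel blade, at its underside; axes as gauge_head. The blade is 121 mm long in all (85 mm of it ahead of the head), 30 mm wide, 6 mm thick; a red line 4 mm wide crosses it 50 mm behind the tip
- gap_mouth (a point): mouth of the gap in the drying box: on the box's inner floor (8 mm above the table), mid-width, under the front edge of the aluminium upper plate (red mark on top). x points into the gap, away from the box's front wall; z up. Gap 35 mm wide (y), 10 mm high, 70 mm deep with no stop before its end; dark flared guides, 30 mm high above the table, lead in over the 18 mm before the mouth
- drybox: the fixed grey drying box, origin under its middle on the table, axes as gap_mouth, which is at x = +35 mm. Walls 78 mm high above the table, inside from x = -112 to +105 mm and 144 mm wide (y within 72 mm), walls 6 mm thick. The aluminium block with the gap fills x = 35 to 105 mm, is 100 mm wide and 43 mm high
- lid (a joint): angle of the box's clear lid about its hinge on the far (+x) wall top: 0 shut, 1.4 rad fully raised. It is 229 mm long and 156 mm wide, and is linked to the rocker: lid angle = 2.333 x rocker angle. It rests by itself at either end
- rocker (a joint): angle of the see-saw lever that works the lid: 0 with the green pad up (lid shut), 0.6 rad with the green pad fully down (lid fully raised). A light spring keeps it at either end: pressed past about 0.45 rad it goes on by itself to 0.6 and stays; on the way back below about 0.3 rad it goes on by itself to 0. It takes 2 to 4 N pushed slowly, but the lid's inertia resists a quick push (20 N and more), so press it through its travel rather than to a force
- green_pad (a point): centre of the top of the green pad (36 x 36 mm) on the robot's end of the rocker, outside the box's right wall (150 mm to the -y side of the gap's centre line). Pressing it down by its full travel of 28 mm raises the lid
- red_pad (a point): centre of the top of the red pad (36 x 36 mm) at the far end of the rocker. It comes up 28 mm as the green pad goes down; pressing it back down shuts the lid
- rocker_pivot (a point): fixed pivot of the rocker, 55 mm above the table; box axes as gap_mouth. The pads' tops are 48 mm before and behind it; fully down, the middle of a pad's top is about 50 mm above the table (5 mm below the pivot), fully up 79 mm
- scraper: blue-handled white flat scraper, 120 mm long, 46 mm wide, 26 mm high; NOT the gauge; a loose bystander, origin at the centre of its underside
- tape_roll: white tape roll lying flat, 68 mm across, 24 mm high; a loose bystander, origin at the centre of its underside
- amber_bottle: brown capped bottle, 64 mm across, 130 mm high; a loose bystander, origin at the centre of its underside
- beaker: open glass beaker, 72 mm across, 90 mm high; a loose bystander, origin at the centre of its underside
- flask: conical glass flask, 84 mm across at its foot, 120 mm high; a loose bystander, origin at the centre of its underside
- jar: small glass jar with a blue cap, 50 mm across, 55 mm high, standing just in front of the drying box; a loose bystander, origin at the centre of its underside
- funnel: orange funnel standing mouth down, 92 mm across, 95 mm high; a loose bystander, origin at the centre of its underside
Things that resemble listed ones, but are neither listed nor needed, are in the scene too. Leave any black or turquoise look-alike of the part that bears gauge_head alone.

How it is judged:
By the outcome, as a careful person would: the job done as asked, in the order asked, and still so for the second after the job is handed in, with the robot touching nothing.
It also fails if it takes over 64 s, if anything falls off the work surface, if the arm or the gripper's body presses on something with over 40 N, if the wrist force passes 120 N, or if a joint passes its speed limit or range.

## Working session

There is one attempt and no reset: what is moved stays moved. The work goes in short steps, Python scripts to look and compute and a tool call to move; the robot and the scene stay as the last step left them, time stands still between calls to the robot, and variables do not carry over. Pictures are saved under pics/ and viewed, and the job is handed in when it is done.

Besides the shell and the picture viewer there is one more tool, called after ">>>" as name([rows], argument=value, ...), one row to a line, values as JSON. send_rows: Moves the arm, as the interface text tells. Its arguments: {"type":"object","properties":{"series":{"type":"array","items":{"type":"object","properties":{"wx":{"type":"number"},"wy":{"type":"number"},"wz":{"type":"number"},"dx":{"type":"number"},"dy":{"type":"number"},"dz":{"type":"number"},"fingers":{"type":"number"}}}},"newtons":{"type":"number"}},"required":["series"]}

```bash
ls; mkdir -p pics
cat > h.py <<'E'
import numpy as np, cv2, json
from plant import robot
def snap(name,fn):
    st=robot.read_state(); im=robot.read_camera(name); cv2.imwrite('pics/'+fn,cv2.cvtColor(np.asarray(im),cv2.COLOR_RGB2BGR)); return st,im
E
python3 - <<'E'
from h import *
print(robot.read_state(), robot.tcp_to_grasp)
for n in ['scene','side','wrist']:
    snap(n,n+'0.png'); print(n,robot.camera_info(n))
E
```

```text
pics
{'t': 0.0, 'q': array([-8.54251957e-02,  1.31158151e-01,  1.48926796e+00, -2.74569375e-06,
        1.52298926e+00, -8.54029938e-02]), 'dq': array([-0.00022443, -0.00127497, -0.00079974, -0.00152888,  0.00061949,
        0.00081604]), 'joint_torque': array([-1.61290725e-03, -5.59853125e+01, -4.91755986e+01,  7.67333270e-02,
        3.59135563e-02, -2.97389461e-04]), 'tool_pos': array([5.99436952e-01, 5.44017239e-05, 2.17595462e-01]), 'orientation': array([-2.22048105e+00, -2.22043205e+00,  1.84691191e-03]), 'force': array([-0.00129667,  0.52668043,  0.25070327]), 'wrist_torque': array([-0.00293754, -0.03117068,  0.01072638]), 'opening': 0.09259674024264508} 0.0188
scene {'intrinsics': array([[509.47484708,   0.        , 280.69821402],
       [  0.        , 509.47484708, 200.98524157],
       [  0.        ,   0.        ,   1.        ]]), 'k1': 0.06443927218271298, 'extrinsics': array([[-0.78002497,  0.62571975,  0.00598663,  0.36985716],
       [-0.41207033, -0.52084151,  0.74761097,  0.133886  ],
       [ 0.47091304,  0.58068831,  0.66410993, -1.80451109],
       [ 0.        ,  0
[... 369 characters left out ...]
13744067],
       [-0.2400686 ,  0.75479746,  0.61044889, -0.95214445],
       [ 0.        ,  0.        ,  0.        ,  1.        ]])}
wrist {'intrinsics': array([[350.26462769,   0.        , 283.31387756],
       [  0.        , 350.26462769, 213.36782575],
       [  0.        ,   0.        ,   1.        ]]), 'k1': -0.08234816029886259, 'tool_from_camera': array([[ 1.23197240e-04,  9.71675430e-01,  2.36319366e-01,
         6.45700033e-02],
       [ 9.99999920e-01, -2.09525485e-04,  3.40190215e-04,
        -4.75274161e-04],
       [ 3.80069404e-04,  2.36319305e-01, -9.71675379e-01,
        -1.65767797e-01],
       [ 0.00000000e+00,  0.00000000e+00,  0.00000000e+00,
         1.00000000e+00]])}
```

View pics/scene0.png

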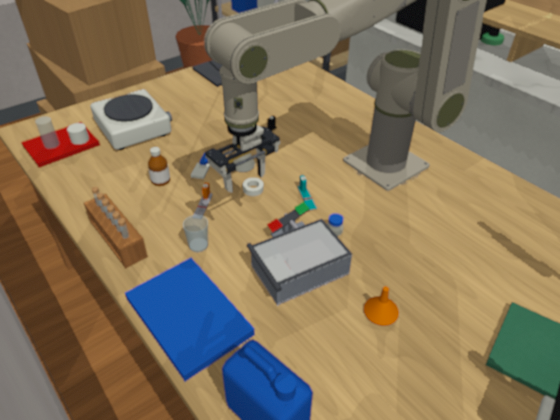

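View pics/side0.png

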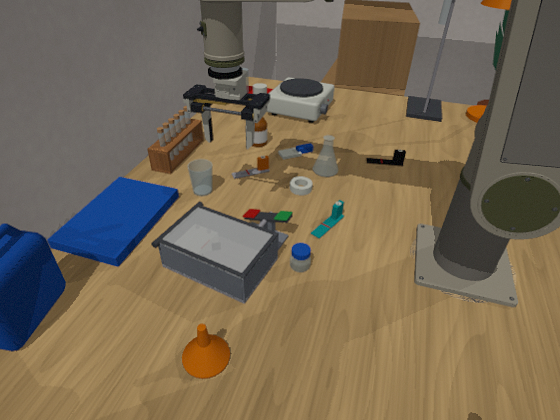

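View pics/wrist0.png

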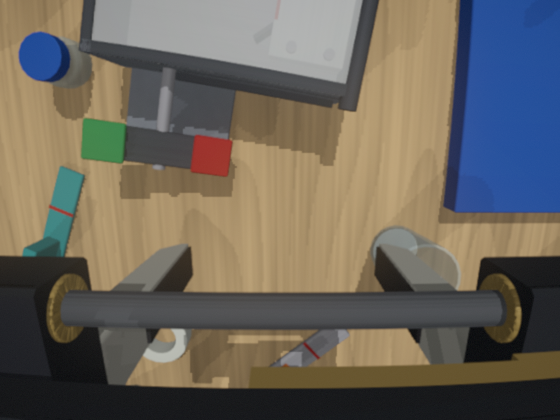

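```bash
cat >> h.py <<'E'
from scipy.spatial.transform import Rotation as Rn
from scipy.optimize import least_squares
def cam(name,st=None):
    i=robot.camera_info(name); K=np.array(i['intrinsics']); k=i['k1']
    if name=='wrist':
        T=np.eye(4); T[:3,:3]=Rn.from_rotvec(st['orientation']).as_matrix(); T[:3,3]=st['tool_pos']
        E=np.linalg.inv(T@np.array(i['tool_from_camera']))
    else: E=np.array(i['extrinsics'])
    return K,k,E
def proj(c,P):
    K,k,E=c; p=np.atleast_2d(P)@E[:3,:3].T+E[:3,3]
    s=np.c_[p[:,0]/-p[:,2],-p[:,1]/-p[:,2]]; s=s*(1+k*(s**2).sum(1,keepdims=True))
    return s@K[:2,:2].T+K[:2,2]
def unproj(c,uv,z):
    K,k,E=c; uv=np.atleast_2d(uv).astype(float)
    d=(uv-K[:2,2])/np.diag(K)[:2]; s=d.copy()
    for _ in range(30): s=d/(1+k*(s**2).sum(1,keepdims=True))
    r=np.c_[s[:,0],-s[:,1],-np.ones(len(s))]@E[:3,:3]; o=-E[:3,:3].T@E[:3,3]
    return o+r*((np.atleast_1d(z)-o[2])/r[:,2])[:,None]
def crop(fn,x0,y0,x1,y1,f,out):
    im=cv2.imread('pics/'+fn)[y0:y1,x0:x1]; cv2.imwrite('pics/'+out,cv2.resize(im,None,fx=f,fy=f,interpolation=cv2.INTER_CUBIC))
E
python3 - <<'E'
from h import *
crop('scene0.png',170,130,370,310,4,'c1.png') 
crop('side0.png',150,130,350,280,4,'c2.png')
crop('wrist0.png',0,0,560,420,1.4,'c3.png')
E
```

```text
(no output)
```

View pics/c1.png

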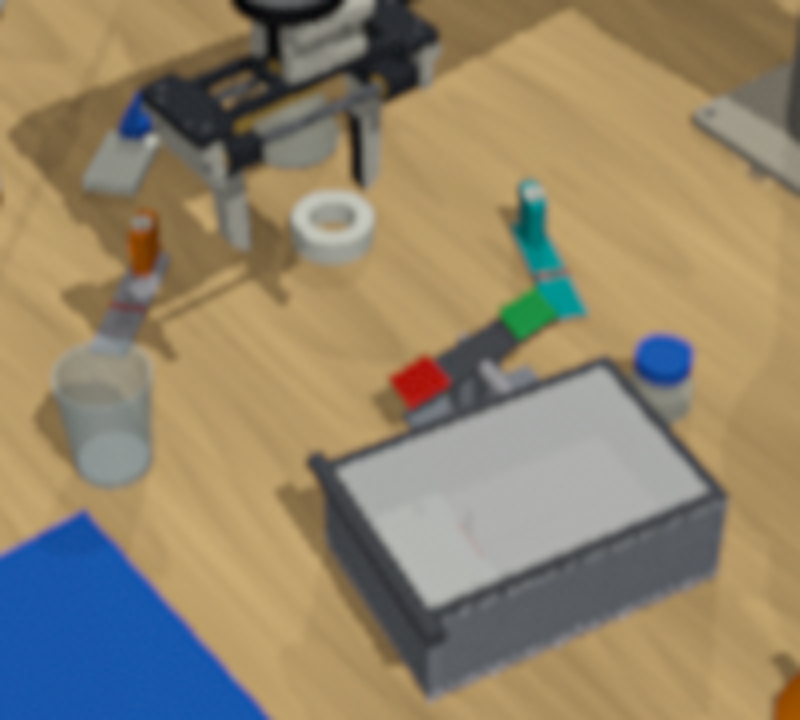

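View pics/c2.png

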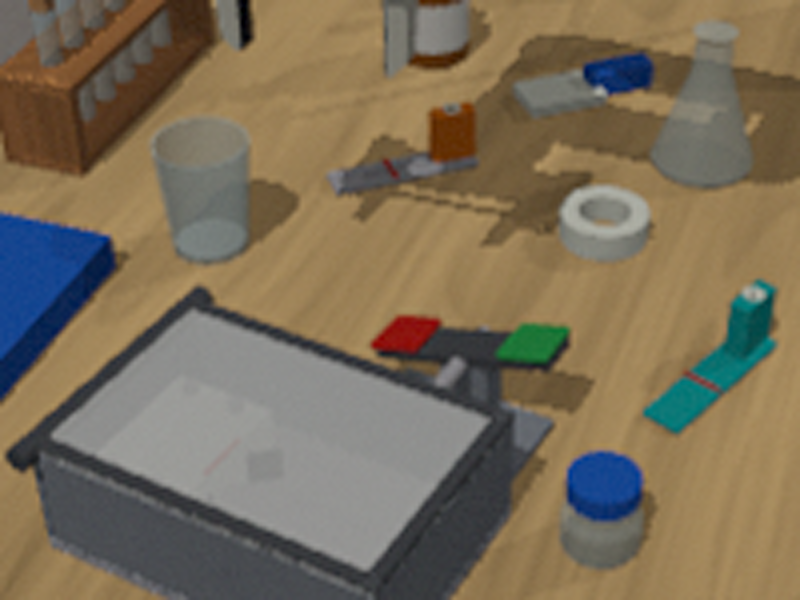

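View pics/c3.png

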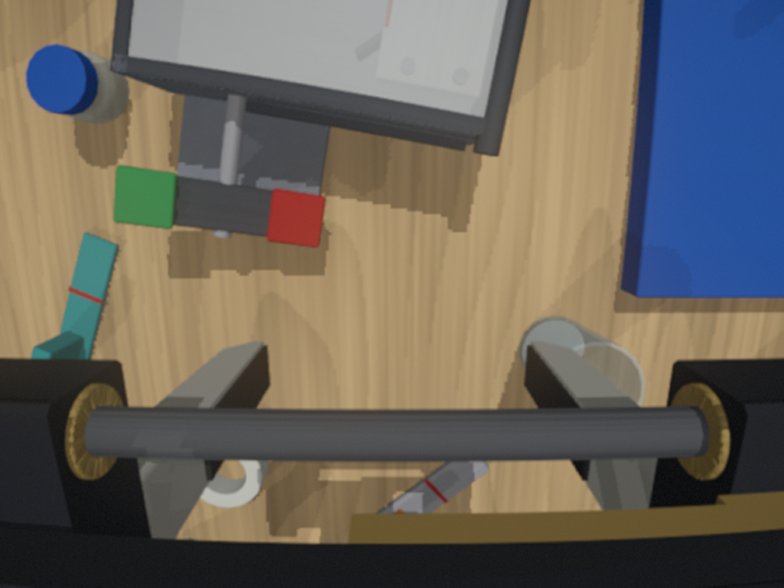

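Run:
```python
from h import *
st=robot.read_state();w=cam('wrist',st);s=cam('scene');d=cam('side')
np.set_printoptions(precision=4,suppress=True)
f=lambda c,u,z:print(unproj(c,u,z))
print('green');f(w,(103.5,140.5),.079);f(s,(170+528/4,130+313/4),.079);f(d,(150+533/4,130+345/4),.079)
print('red');f(w,(212,155.5),.050);f(s,(170+421/4,130+381/4),.05);f(d,(150+407/4,130+335/4),.05)
print('gauge head top .05');f(s,(170+145/4,130+216/4),.05);f(d,(150+453/4,130+108/4),.05)
print('tip top .006');f(s,(170+112/4,130+345/4),.006);f(d,(150+333/4,130+183/4),.006);f(w,(481/1.4,468/1.4),.006)
print('redline');f(s,(170+128/4,130+308/4),.006);f(d,(150+391/4,130+169/4),.006);f(w,(437/1.4,491/1.4),.006)
print('box corners z=.078+: front-right outer, back-right');f(s,[(170+605/4,130+362/4),(170+722/4,130+495/4)],.08);f(d,[(150+503/4,130+415/4),(150+375/4,130+585/4)],.08);f(w,(115/1.4,65/1.4),.08)
print('jar top');f(s,(170+664/4,130+355/4),.055);f(d,(150+605/4,130+475/4),.055)
print('beaker base');f(s,(170+112/4,130+455/4),0.);f(d,(150+210/4,130+238/4),0)
print('turq tip, head top');f(s,[(170+570/4,130+310/4),(170+531/4,130+188/4)],[.006,.05]);f(d,[(150+665/4,130+420/4),(150+758/4,130+290/4)],[.006,.05])
print('tape');f(s,(170+333/4,130+220/4),.024);f(d,(150+605/4,130+212/4),.024)
```

```text
green
[[0.4415 0.0561 0.079 ]]
[[0.443  0.0612 0.079 ]]
[[0.4369 0.0638 0.079 ]]
red
[[0.5312 0.0399 0.05  ]]
[[0.5313 0.0452 0.05  ]]
[[0.5261 0.0459 0.05  ]]
gauge head top .05
[[ 0.5874 -0.2404  0.05  ]]
[[ 0.5907 -0.2356  0.05  ]]
tip top .006
[[ 0.6667 -0.1707  0.006 ]]
[[ 0.6667 -0.1659  0.006 ]]
[[ 0.6727 -0.1799  0.006 ]]
redline
[[ 0.6341 -0.1994  0.006 ]]
[[ 0.6307 -0.1999  0.006 ]]
[[ 0.6346 -0.2031  0.006 ]]
box corners z=.078+: front-right outer, back-right
[[0.4343 0.1362 0.08  ]
 [0.4594 0.2807 0.08  ]]
[[0.4347 0.1323 0.08  ]
 [0.4578 0.2785 0.08  ]]
[[0.4301 0.1348 0.08  ]]
jar top
[[0.3763 0.1392 0.055 ]]
[[0.3713 0.136  0.055 ]]
beaker base
[[ 0.7264 -0.0754  0.    ]]
[[ 0.7294 -0.0739  0.    ]]
turq tip, head top
[[ 0.3607  0.02    0.006 ]
 [ 0.3214 -0.0758  0.05  ]]
[[ 0.357   0.0231  0.006 ]
 [ 0.3192 -0.0763  0.05  ]]
tape
[[ 0.4545 -0.1688  0.024 ]]
[[ 0.4482 -0.1707  0.024 ]]
```

>>> send_rows([
  {"dx":-3.9,"dy":1.4,"dz":-2,"wz":-0.086,"fingers":255},
  {"dx":-3.9,"dy":1.4,"dz":-2,"wz":-0.086,"fingers":255},
  {"dx":-3.9,"dy":1.4,"dz":-2,"fingers":255},
  {"dx":-3.9,"dy":1.4,"dz":-2,"fingers":255},
  {"fingers":255},
])

```text
schema error: expected keys wx, wy, wz, dx, dy, dz, fingers
```

>>> send_rows([
  {"dx":-3.9,"dy":1.4,"dz":-2,"wx":0,"wy":0,"wz":-0.086,"fingers":255},
  {"dx":-3.9,"dy":1.4,"dz":-2,"wx":0,"wy":0,"wz":-0.086,"fingers":255},
  {"dx":-3.9,"dy":1.4,"dz":-2,"wx":0,"wy":0,"wz":0,"fingers":255},
  {"dx":-3.9,"dy":1.4,"dz":-2,"wx":0,"wy":0,"wz":0,"fingers":255},
  {"dx":0,"dy":0,"dz":0,"wx":0,"wy":0,"wz":0,"fingers":255},
])

```text
t: 0.57
tool_pos: [0.4474, 0.0516, 0.1343]
orientation: [-2.409, -2.003, 0.016]
force: [-2.0, -0.1, -1.5]
opening: 0.0642
```

Run:
```python
from h import *
st,_=snap('wrist','w1.png'); print(st['tool_pos'],st['orientation'],st['opening'],st['force'],st['t'])
import pickle; pickle.dump(st,open('w1.pkl','wb'))
crop('w1.png',0,0,560,420,1.4,'w1b.png')
```

```text
[0.44741988 0.05163179 0.13431853] [-2.40926704 -2.00332935  0.01633749] 0.06420672453747207 [-2.03740629 -0.08788143 -1.50445123] 0.5667
```

View pics/w1b.png

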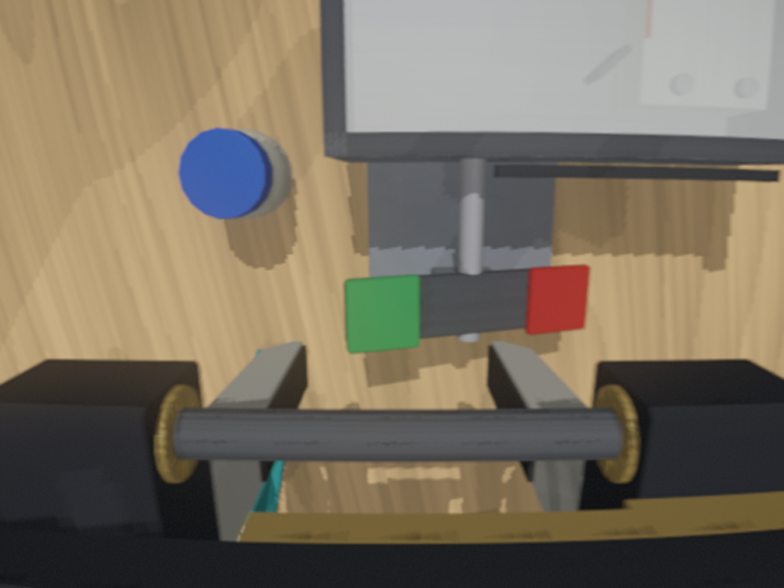

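Run:
```python
from h import *
import pickle; st=pickle.load(open('w1.pkl','rb')); w=cam('wrist',st)
print(unproj(w,[(382/1.4,314/1.4),(557/1.4,299/1.4),(325/1.4,157/1.4),(335/1.4,130/1.4)],[.079,.05,.078,.078]))
print(2*np.arctan2(st['orientation'][1],st['orientation'][0]))
```

```text
[[0.44010946 0.05621188 0.079     ]
 [0.52967435 0.03997888 0.05      ]
 [0.42884768 0.13069981 0.078     ]
 [0.43553551 0.14108476 0.078     ]]
-4.895862960962626
```

>>> send_rows([
  {"dx":-0.6,"dy":0.2,"dz":-1.5,"wx":0,"wy":0,"wz":0,"fingers":255},
  {"dx":0,"dy":0,"dz":0,"wx":0,"wy":0,"wz":0,"fingers":255},
  {"dx":0,"dy":0,"dz":0,"wx":0,"wy":0,"wz":0,"fingers":255},
  {"dx":0,"dy":0,"dz":0,"wx":0,"wy":0,"wz":0,"fingers":255},
])

```text
t: 0.95
tool_pos: [0.4481, 0.0528, 0.1248]
orientation: [-2.414, -2.01, 0.004]
force: [-0.1, 0.6, -1.0]
opening: 0.0332
```

>>> send_rows([
  {"dx":-0.7,"dy":0.2,"dz":-1.0,"wx":0,"wy":0,"wz":0,"fingers":255},
  {"dx":-0.2,"dy":0,"dz":-1.0,"wx":0,"wy":0,"wz":0,"fingers":255},
  {"dx":0,"dy":0,"dz":-0.8,"wx":0,"wy":0,"wz":0,"fingers":255},
  {"dx":0,"dy":0,"dz":0,"wx":0,"wy":0,"wz":0,"fingers":255},
  {"dx":0,"dy":0,"dz":0,"wx":0,"wy":0,"wz":0,"fingers":255},
])

```text
t: 1.37
tool_pos: [0.4428, 0.0542, 0.0977]
orientation: [2.413, 2.006, 0.004]
force: [1.1, -0.4, -0.2]
opening: 0.002
```

Now press slowly to about 50 mm and a little beyond.

>>> send_rows([
  {"dx":0,"dy":0,"dz":-1.0,"wx":0,"wy":0,"wz":0,"fingers":255},
  {"dx":0,"dy":0,"dz":-0.6,"wx":0,"wy":0,"wz":0,"fingers":255},
  {"dx":0,"dy":0,"dz":-0.4,"wx":0,"wy":0,"wz":0,"fingers":255},
  {"dx":0,"dy":0,"dz":-0.4,"wx":0,"wy":0,"wz":0,"fingers":255},
  {"dx":0,"dy":0,"dz":-0.4,"wx":0,"wy":0,"wz":0,"fingers":255},
  {"dx":0,"dy":0,"dz":-0.4,"wx":0,"wy":0,"wz":0,"fingers":255},
  {"dx":0,"dy":0,"dz":-0.4,"wx":0,"wy":0,"wz":0,"fingers":255},
  {"dx":0,"dy":0,"dz":-0.4,"wx":0,"wy":0,"wz":0,"fingers":255},
])

```text
t: 2.03
tool_pos: [0.4416, 0.0549, 0.0571]
orientation: [-2.415, -2.009, 0.001]
force: [-3.5, 0.5, 7.0]
opening: 0.0007
```

>>> send_rows([
  {"dx":0,"dy":0,"dz":-0.4,"wx":0,"wy":0,"wz":0,"fingers":255},
  {"dx":0,"dy":0,"dz":-0.3,"wx":0,"wy":0,"wz":0,"fingers":255},
  {"dx":0,"dy":0,"dz":0,"wx":0,"wy":0,"wz":0,"fingers":255},
])

```text
t: 2.28
tool_pos: [0.4417, 0.0549, 0.0541]
orientation: [-2.414, -2.009, 0.004]
force: [-2.4, -1.0, 1.1]
opening: 0.0006
```

Run:
```python
from h import *
snap('scene','s1.png');snap('side','d1.png')
a=cv2.imread('pics/s1.png')[60:360,150:430];b=cv2.imread('pics/d1.png')[60:360,100:400]
cv2.imwrite('pics/p1.png',cv2.resize(np.hstack([a,b]),(790,408)))
```

```text
(no output)
```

View pics/p1.png

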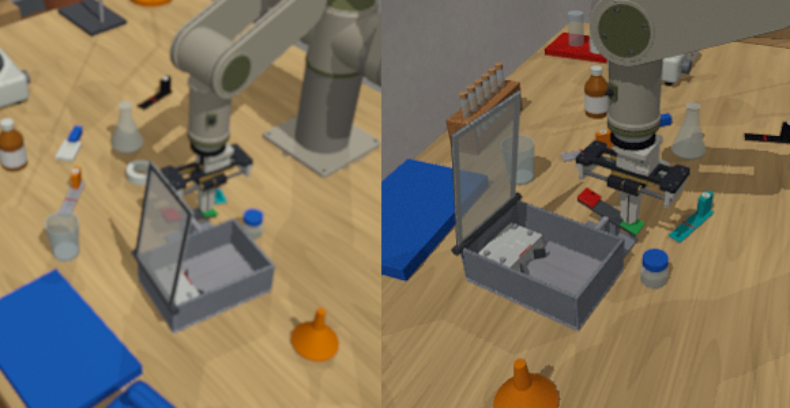

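>>> send_rows([
  {"dx":0,"dy":0,"dz":2,"wx":0,"wy":0,"wz":0,"fingers":255},
  {"dx":0,"dy":0,"dz":3,"wx":0,"wy":0,"wz":0,"fingers":255},
  {"dx":0,"dy":0,"dz":4,"wx":0,"wy":0,"wz":0,"fingers":255},
  {"dx":0,"dy":0,"dz":4,"wx":0,"wy":0,"wz":0,"fingers":200},
])

```text
t: 2.72
tool_pos: [0.4334, 0.0548, 0.1766]
orientation: [-2.404, -2.001, 0.027]
force: [1.5, -0.4, -0.1]
opening: 0.0038
```

Run:
```python
from h import *
print(robot.read_state()['tool_pos'])
crop('s1.png',140,80,280,270,4,'s1c.png'); 
crop('d1.png',210,80,400,240,4,'d1c.png')
```

```text
[0.43340459 0.0548358  0.17659727]
```

View pics/s1c.png

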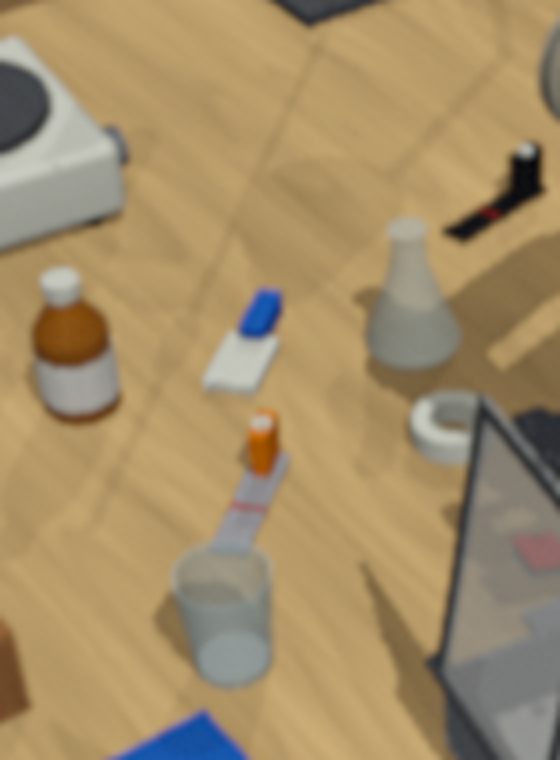

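View pics/d1c.png

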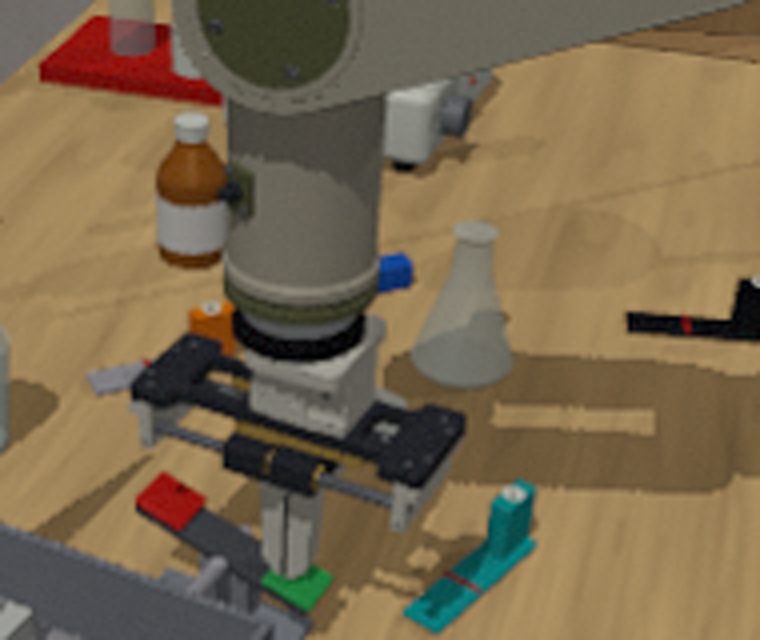

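Run:
```python
from h import *
np.set_printoptions(precision=4,suppress=True)
s=cam('scene');d=cam('side')
f=lambda c,u,z:print(unproj(c,u,z))
print('flask top');f(s,(140+407/4,80+230/4),.12);f(d,(210+475/4,80+233/4),.12)
print('bottle top');f(s,(140+62/4,80+280/4),.13);f(d,(210+192/4,80+122/4),.13)
print('scraper ends');f(s,[(140+265/4,80+293/4),(140+230/4,80+390/4)],[.026,.01])
print('gauge headtop, line, rear');f(s,[(140+263/4,80+421/4),(140+250/4,80+507/4),(140+280/4,80+460/4)],[.05,.006,.006])
f(d,[(210+211/4,80+309/4)],.05)
```

```text
flask top
[[ 0.4033 -0.2978  0.12  ]]
[[ 0.3995 -0.2955  0.12  ]]
bottle top
[[ 0.6686 -0.3979  0.13  ]]
[[ 0.6637 -0.3938  0.13  ]]
scraper ends
[[ 0.4819 -0.4097  0.026 ]
 [ 0.5688 -0.3307  0.01  ]]
gauge headtop, line, rear
[[ 0.5921 -0.2361  0.05  ]
 [ 0.6322 -0.1994  0.006 ]
 [ 0.5827 -0.2327  0.006 ]]
[[ 0.5917 -0.2336  0.05  ]]
```

>>> send_rows([
  {"dx":0.6,"dy":-2,"dz":3,"wx":0,"wy":0,"wz":0,"fingers":100},
  {"dx":1.2,"dy":-3.7,"dz":1,"wx":0,"wy":0,"wz":-0.11,"fingers":100},
  {"dx":1.2,"dy":-3.7,"dz":0,"wx":0,"wy":0,"wz":-0.11,"fingers":100},
  {"dx":1.2,"dy":-3.7,"dz":0,"wx":0,"wy":0,"wz":-0.11,"fingers":100},
  {"dx":1.2,"dy":-3.7,"dz":0,"wx":0,"wy":0,"wz":-0.11,"fingers":100},
  {"dx":1.2,"dy":-3.7,"dz":0,"wx":0,"wy":0,"wz":-0.11,"fingers":100},
  {"dx":1.2,"dy":-3.7,"dz":0,"wx":0,"wy":0,"wz":-0.11,"fingers":100},
  {"dx":1.2,"dy":-3.7,"dz":0,"wx":0,"wy":0,"wz":0,"fingers":100},
  {"dx":0,"dy":0,"dz":0,"wx":0,"wy":0,"wz":0,"fingers":100},
  {"dx":0,"dy":0,"dz":0,"wx":0,"wy":0,"wz":0,"fingers":100},
])

```text
t: 3.55
tool_pos: [0.5309, -0.2386, 0.2267]
orientation: [-2.948, -1.077, -0.001]
force: [-0.7, 0.2, 0.5]
opening: 0.0567
```

Run:
```python
from h import *
st,_=snap('wrist','w2.png'); print(st['tool_pos'],st['orientation'],st['opening'],st['t'])
print((2*np.arctan2(st['orientation'][1],st['orientation'][0])+np.pi)%(2*np.pi)-np.pi)
import pickle; pickle.dump(st,open('w2.pkl','wb'))
crop('w2.png',0,0,560,420,1.4,'w2b.png')
```

```text
[ 0.53088139 -0.23856648  0.22668173] [-2.94844182e+00 -1.07652803e+00 -7.79232204e-04] 0.05668076740797365 3.55
0.7001572709404025
```

View pics/w2b.png

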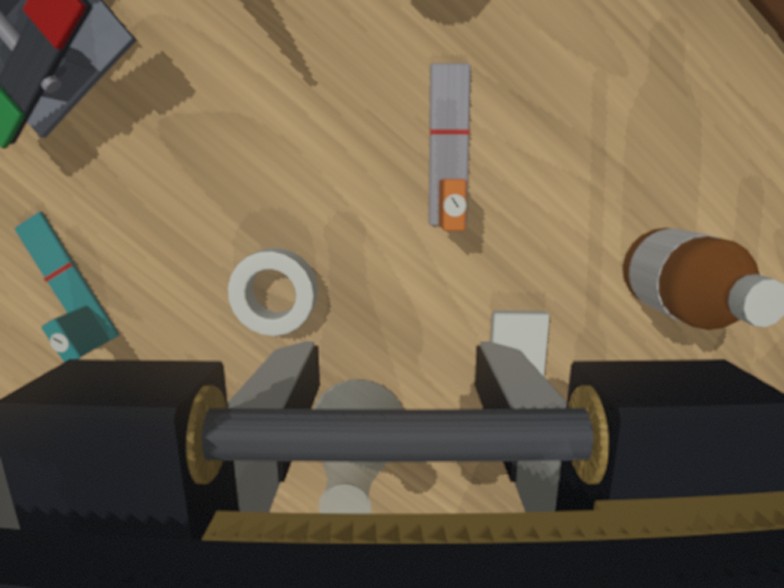

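```bash
cat > g.py <<'E'
from h import *
import pickle,sys
E
python3 - <<'E'
from g import *
np.set_printoptions(precision=4,suppress=True)
st=pickle.load(open('w2.pkl','rb'));w=cam('wrist',st)
P=unproj(w,np.array([(431,64),(470,65),(430,225),(450,131),(454.5,205)])/1.4,[.006,.006,.006,.006,.05])
print(P); tip=(P[0]+P[1])/2; v=P[0]-P[2]; print('len',np.linalg.norm(v),'w',np.linalg.norm(P[0]-P[1]),'yaw left',np.arctan2(v[1],v[0]))
v=tip-P[3]; print('tip-line',np.linalg.norm(v),np.arctan2(v[1],v[0]))
v=tip-P[4]; print('tip-head',np.linalg.norm(v[:2]),np.arctan2(v[1],v[0]))
E
```

```text
[[ 0.661  -0.1613  0.006 ]
 [ 0.6793 -0.1838  0.006 ]
 [ 0.5703 -0.2387  0.006 ]
 [ 0.6338 -0.2038  0.006 ]
 [ 0.5928 -0.2379  0.05  ]]
len 0.11923136210660924 w 0.028943481391576084 yaw left 0.706428678583445
tip-line 0.04793742129144046 0.7099572537186998
tip-head 0.10131585687610419 0.7015882578580634
```

>>> send_rows([
  {"dx":3.0,"dy":0.1,"dz":-2,"wx":0,"wy":0,"wz":0,"fingers":110},
  {"dx":3.0,"dy":0.1,"dz":-3,"wx":0,"wy":0,"wz":0,"fingers":110},
  {"dx":0.6,"dy":0,"dz":-3,"wx":0,"wy":0,"wz":0,"fingers":110},
  {"dx":0,"dy":0,"dz":-3,"wx":0,"wy":0,"wz":0,"fingers":110},
  {"dx":0,"dy":0,"dz":0,"wx":0,"wy":0,"wz":0,"fingers":110},
  {"dx":0,"dy":0,"dz":0,"wx":0,"wy":0,"wz":0,"fingers":110},
])

```text
t: 4.1
tool_pos: [0.5999, -0.23, 0.1162]
orientation: [2.946, 1.089, 0.007]
force: [0.2, -0.3, 1.6]
opening: 0.0527
```

Run:
```python
from g import *
st,_=snap('wrist','w3.png'); print(st['tool_pos'],st['orientation'],st['opening'],st['t'])
print((2*np.arctan2(st['orientation'][1],st['orientation'][0])+np.pi)%(2*np.pi)-np.pi)
pickle.dump(st,open('w3.pkl','wb'))
crop('w3.png',0,0,560,420,1.4,'w3b.png')
```

```text
[ 0.59989273 -0.23002412  0.11623776] [2.94550888 1.08860108 0.00741459] 0.052708886000629396 4.1
0.7080208325426813
```

View pics/w3b.png

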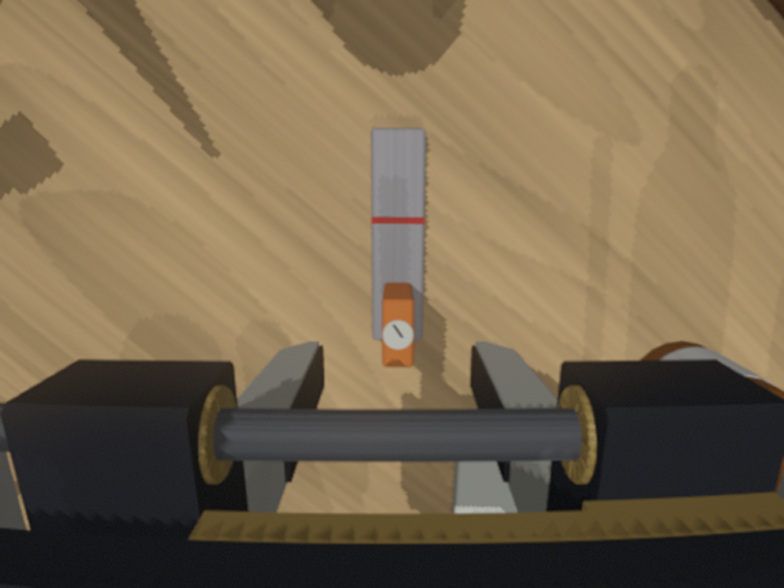

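Run:
```python
from g import *
np.set_printoptions(precision=4,suppress=True)
st=pickle.load(open('w3.pkl','rb'));w=cam('wrist',st)
P=unproj(w,np.array([(372,128),(424,128),(374,338),(398,220),(397.5,329)])/1.4,[.006,.006,.006,.006,.05])
print(P); tip=(P[0]+P[1])/2
for q in (P[3],P[4]):
    v=tip-q; print(np.linalg.norm(v[:2]),np.arctan2(v[1],v[0]))
```

```text
[[ 0.6616 -0.1601  0.006 ]
 [ 0.6798 -0.1814  0.006 ]
 [ 0.5714 -0.2372  0.006 ]
 [ 0.6331 -0.203   0.006 ]
 [ 0.5948 -0.2352  0.05  ]]
0.049532842091142094 0.7086228318261965
0.09964208538121114 0.7040198796476349
```

>>> send_rows([
  {"dx":-0.7,"dy":-0.6,"dz":-2.5,"wx":0,"wy":0,"wz":0,"fingers":110},
  {"dx":-0.1,"dy":-0.1,"dz":-2.5,"wx":0,"wy":0,"wz":0,"fingers":110},
  {"dx":0,"dy":0,"dz":-2,"wx":0,"wy":0,"wz":0,"fingers":110},
  {"dx":0,"dy":0,"dz":-1,"wx":0,"wy":0,"wz":0,"fingers":110},
  {"dx":0,"dy":0,"dz":0,"wx":0,"wy":0,"wz":0,"fingers":110},
  {"dx":0,"dy":0,"dz":0,"wx":0,"wy":0,"wz":0,"fingers":110},
])

```text
t: 4.65
tool_pos: [0.5977, -0.238, 0.0504]
orientation: [2.931, 1.089, 0.028]
force: [0.5, 0.3, 0.3]
opening: 0.0529
```

```bash
cat >> g.py <<'E'
def need(yaw,st=None,goal=None):
    st=st or robot.read_state()
    R=Rn.from_rotvec(st['orientation']); phi=yaw/2
    T=Rn.from_rotvec(np.pi*np.array([np.cos(phi),np.sin(phi),0]))
    e=(T*R.inv()).as_rotvec(); print('t',round(st['t'],2),'turn',e.round(4),'pos',st['tool_pos'].round(4),'F',st['force'].round(1),'open',round(st['opening'],4))
    if goal is not None: print('shift cm',((np.array(goal)-st['tool_pos'])*100).round(2))
E
python3 - <<'E'
from g import *
need(.705,goal=(.592,-.2372,.015))
E
```

```text
t 4.65 turn [ 0.0079  0.0219 -0.0066] pos [ 0.5977 -0.238   0.0504] F [0.5 0.3 0.3] open 0.0529
shift cm [-0.57  0.08 -3.54]
```

>>> send_rows([
  {"dx":-0.6,"dy":0.1,"dz":-1.0,"wx":0.008,"wy":0.022,"wz":-0.006,"fingers":110},
  {"dx":0,"dy":0,"dz":0,"wx":0,"wy":0,"wz":0,"fingers":110},
  {"dx":0,"dy":0,"dz":0,"wx":0,"wy":0,"wz":0,"fingers":110},
])

```text
t: 4.9
tool_pos: [0.5942, -0.2381, 0.0457]
orientation: [2.945, 1.084, 0.005]
force: [-0.5, -0.5, 0.3]
opening: 0.053
```

Run:
```python
from g import *
need(.705,goal=(.592,-.2372,.015))
```

```text
t 4.9 turn [ 0.0024  0.0045 -0.0003] pos [ 0.5942 -0.2381  0.0457] F [-0.5 -0.5  0.3] open 0.053
shift cm [-0.22  0.09 -3.07]
```

>>> send_rows([
  {"dx":-0.2,"dy":0.1,"dz":-1.0,"wx":0.002,"wy":0.004,"wz":0,"fingers":110},
  {"dx":-0.1,"dy":0.05,"dz":-1.2,"wx":0,"wy":0,"wz":0,"fingers":110},
  {"dx":0,"dy":0,"dz":-0.8,"wx":0,"wy":0,"wz":0,"fingers":110},
  {"dx":0,"dy":0,"dz":-0.4,"wx":0,"wy":0,"wz":0,"fingers":110},
  {"dx":0,"dy":0,"dz":0,"wx":0,"wy":0,"wz":0,"fingers":110},
])

```text
t: 5.32
tool_pos: [0.5919, -0.2369, 0.0098]
orientation: [2.946, 1.084, 0.003]
force: [-0.5, -0.4, 0.0]
opening: 0.0529
```

Run:
```python
from g import *
need(.705,goal=(.592,-.2372,.015))
```

```text
t 5.32 turn [ 0.0013  0.0023 -0.0003] pos [ 0.5919 -0.2369  0.0098] F [-0.5 -0.4  0. ] open 0.0529
shift cm [ 0.01 -0.03  0.52]
```

>>> send_rows([
  {"dx":0,"dy":0,"dz":0.3,"wx":0,"wy":0,"wz":0,"fingers":255},
  {"dx":0,"dy":0,"dz":0,"wx":0,"wy":0,"wz":0,"fingers":255},
  {"dx":0,"dy":0,"dz":0,"wx":0,"wy":0,"wz":0,"fingers":255},
  {"dx":0,"dy":0,"dz":0,"wx":0,"wy":0,"wz":0,"fingers":255},
  {"dx":0,"dy":0,"dz":0,"wx":0,"wy":0,"wz":0,"fingers":255},
  {"dx":0,"dy":0,"dz":0,"wx":0,"wy":0,"wz":0,"fingers":255},
], newtons=25)

```text
t: 5.82
tool_pos: [0.5917, -0.2368, 0.0127]
orientation: [2.947, 1.085, 0.002]
force: [-0.2, -0.1, -0.8]
opening: 0.0174
```

Run:
```python
from g import *
need(.705,goal=(.592,-.2372,.015))
```

```text
t 5.82 turn [ 0.0009  0.0015 -0.0003] pos [ 0.5917 -0.2368  0.0127] F [-0.2 -0.1 -0.8] open 0.0174
shift cm [ 0.03 -0.04  0.23]
```

>>> send_rows([
  {"dx":0,"dy":0,"dz":0,"wx":0,"wy":0,"wz":0,"fingers":255},
  {"dx":0,"dy":0,"dz":0,"wx":0,"wy":0,"wz":0,"fingers":255},
  {"dx":0,"dy":0,"dz":1.5,"wx":0,"wy":0,"wz":0,"fingers":255},
  {"dx":0,"dy":0,"dz":3,"wx":0,"wy":0,"wz":0,"fingers":255},
  {"dx":0,"dy":0,"dz":3,"wx":0,"wy":0,"wz":0,"fingers":255},
  {"dx":0,"dy":0,"dz":3,"wx":0,"wy":0,"wz":0,"fingers":255},
  {"dx":0,"dy":0,"dz":3,"wx":0,"wy":0,"wz":0,"fingers":255},
  {"dx":0,"dy":0,"dz":2,"wx":0,"wy":0,"wz":0,"fingers":255},
  {"dx":0,"dy":0,"dz":0,"wx":0,"wy":0,"wz":0,"fingers":255},
])

```text
t: 6.57
tool_pos: [0.5874, -0.2347, 0.1777]
orientation: [-2.946, -1.085, 0.004]
force: [0.4, -0.4, 0.5]
opening: 0.0153
```

Run:
```python
from g import *
need(.705)
snap('wrist','w4.png');snap('scene','s4.png');snap('side','d4.png')
crop('s4.png',235,180,365,310,5,'s4c.png');crop('d4.png',140,110,300,310,3.5,'d4c.png');crop('w4.png',0,0,560,420,1.4,'w4b.png')
```

```text
t 6.57 turn [-0.0013 -0.0031 -0.0005] pos [ 0.5874 -0.2347  0.1777] F [ 0.4 -0.4  0.5] open 0.0153
```

View pics/w4b.png

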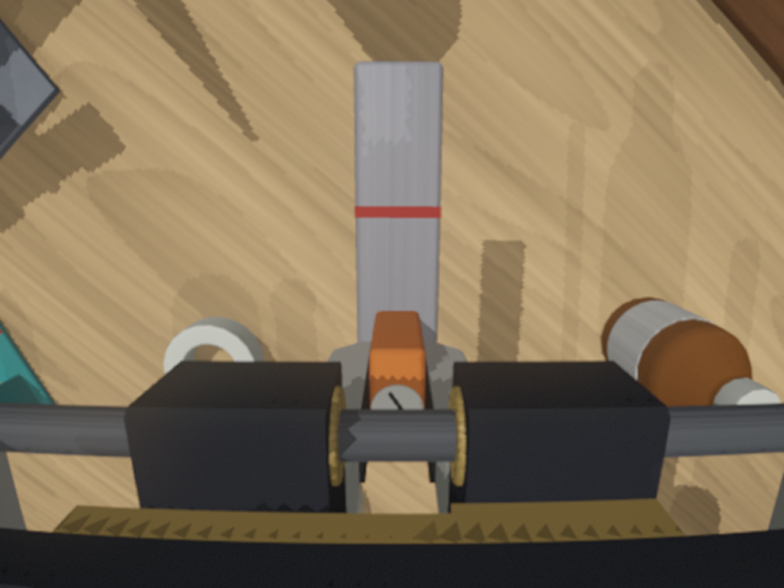

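View pics/s4c.png

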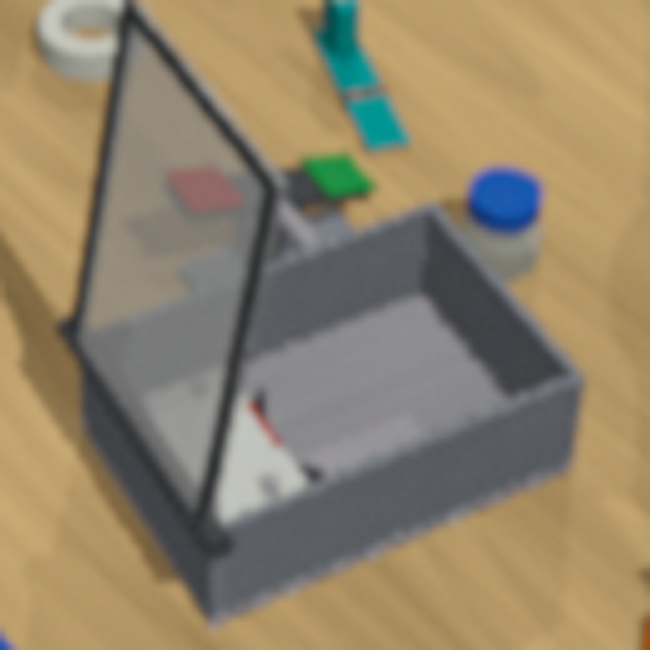

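View pics/d4c.png

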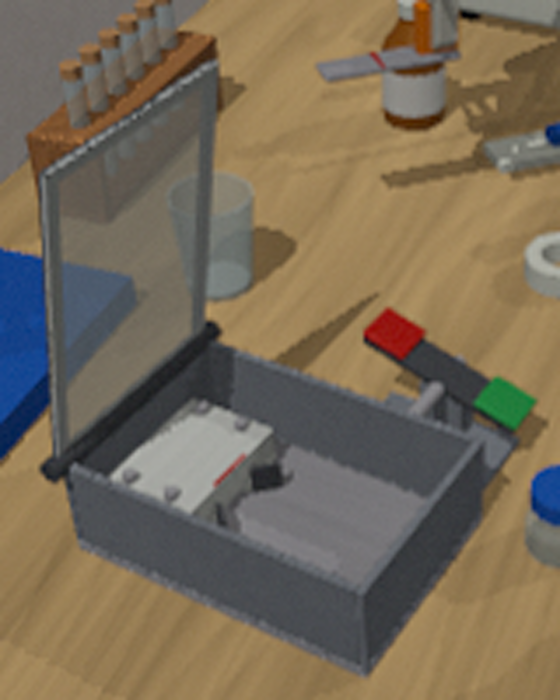

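```bash
cat > fit.py <<'E'
from g import *
np.set_printoptions(precision=4,suppress=True)
s=cam('scene');d=cam('side')
S=[((-118,-78,78),(430,205)),((-118,78,78),(582,378)),((111,78,0),(212,620)),((35,0,43),(264,421))]
D=[((-118,-78,78),(483,447)),((-118,78,78),(366,592)),((-118,78,0),(370,672)),((35,0,43),(230,470)),((35,-50,43),(273,430))]
def W(p,B):
    c,n=np.cos(p[2]),np.sin(p[2]); B=np.array(B)/1e3
    return np.c_[p[0]+c*B[:,0]-n*B[:,1],p[1]+n*B[:,0]+c*B[:,1],B[:,2]]
us=np.array([x[1] for x in S])/5+[235,180]; ud=np.array([x[1] for x in D])/3.5+[140,110]
bs=[x[0] for x in S]; bd=[x[0] for x in D]
def run(m):
    def r(p):
        o=[]
        if 's' in m:o.append((proj(s,W(p,bs))-us).ravel())
        if 'd' in m:o.append((proj(d,W(p,bd))-ud).ravel())
        return np.concatenate(o)
    q=least_squares(r,[.55,.2,-.17]); print(m,q.x,'mouth',W(q.x,[(35,0,8)])[0]); print(q.fun.reshape(-1,2).round(1).tolist())
for m in('s','d','sd'):run(m)
E
python3 fit.py
```

```text
s [ 0.5598  0.1868 -0.1874] mouth [0.5942 0.1803 0.008 ]
[[0.5, -1.5], [0.5, -0.5], [-1.0, 1.4], [0.0, 0.1]]
d [ 0.5573  0.1883 -0.1705] mouth [0.5917 0.1824 0.008 ]
[[0.7, -2.9], [-0.3, 0.5], [-0.5, 2.1], [0.4, 0.1], [-0.2, -0.7]]
sd [ 0.5581  0.187  -0.1787] mouth [0.5926 0.1808 0.008 ]
[[0.6, -1.8], [1.0, -1.1], [-0.1, 1.3], [0.6, -0.1], [0.6, -3.0], [-1.0, 0.2], [-1.1, 1.7], [0.3, -0.4], [-0.1, -1.1]]
```

>>> send_rows([
  {"dx":-2,"dy":1,"dz":0,"wx":0,"wy":0,"wz":0,"fingers":255},
  {"dx":-2,"dy":3,"dz":0,"wx":0,"wy":0,"wz":-0.05,"fingers":255},
  {"dx":-2,"dy":3.5,"dz":0,"wx":0,"wy":0,"wz":-0.1,"fingers":255},
  {"dx":-2,"dy":3.5,"dz":0,"wx":0,"wy":0,"wz":-0.1,"fingers":255},
  {"dx":-1,"dy":3.5,"dz":0,"wx":0,"wy":0,"wz":-0.1,"fingers":255},
  {"dx":-1,"dy":3.5,"dz":0,"wx":0,"wy":0,"wz":-0.1,"fingers":255},
  {"dx":-0.5,"dy":3.5,"dz":0,"wx":0,"wy":0,"wz":-0.1,"fingers":255},
  {"dx":0,"dy":3.5,"dz":0,"wx":0,"wy":0,"wz":-0.1,"fingers":255},
  {"dx":0,"dy":3.5,"dz":0,"wx":0,"wy":0,"wz":-0.1,"fingers":255},
  {"dx":0,"dy":3.5,"dz":0,"wx":0,"wy":0,"wz":-0.08,"fingers":255},
  {"dx":0,"dy":3.5,"dz":0,"wx":0,"wy":0,"wz":-0.05,"fingers":255},
  {"dx":0,"dy":2,"dz":0,"wx":0,"wy":0,"wz":0,"fingers":255},
  {"dx":0,"dy":0,"dz":0,"wx":0,"wy":0,"wz":0,"fingers":255},
])

```text
t: 7.8
tool_pos: [0.4491, 0.1571, 0.1339]
orientation: [-3.09, 0.353, 0.08]
force: [0.2, 0.1, -1.1]
opening: 0.0155
```

Run:
```python
from g import *
need(-.175,goal=(.476,.2016,.178))
```

```text
t 7.8 turn [-0.035  -0.0483  0.0528] pos [0.4491 0.1571 0.1339] F [ 0.2  0.1 -1.1] open 0.0155
shift cm [2.69 4.45 4.41]
```

>>> send_rows([
  {"dx":0.5,"dy":1,"dz":3,"wx":-0.02,"wy":-0.025,"wz":0.03,"fingers":255},
  {"dx":1,"dy":2,"dz":2,"wx":-0.01,"wy":-0.02,"wz":0.02,"fingers":255},
  {"dx":1,"dy":1.5,"dz":0.5,"wx":0,"wy":0,"wz":0,"fingers":255},
  {"dx":0,"dy":0,"dz":0,"wx":0,"wy":0,"wz":0,"fingers":255},
  {"dx":0,"dy":0,"dz":0,"wx":0,"wy":0,"wz":0,"fingers":255},
])

```text
t: 8.22
tool_pos: [0.4664, 0.201, 0.178]
orientation: [3.124, -0.269, -0.036]
force: [-0.2, 0.5, -0.6]
opening: 0.0156
```

Run:
```python
from g import *
need(-.175,goal=(.476,.2016,.178))
```

```text
t 8.22 turn [ 0.0042 -0.0236 -0.0033] pos [0.4664 0.201  0.178 ] F [-0.2  0.5 -0.6] open 0.0156
shift cm [ 0.96  0.06 -0.  ]
```

>>> send_rows([
  {"dx":0.5,"dy":0,"dz":0.2,"wx":0.004,"wy":-0.024,"wz":-0.003,"fingers":255},
  {"dx":0,"dy":0,"dz":0,"wx":0,"wy":-0.005,"wz":0,"fingers":255},
  {"dx":0,"dy":0,"dz":0,"wx":0,"wy":0,"wz":0,"fingers":255},
])

```text
t: 8.47
tool_pos: [0.4693, 0.1978, 0.1753]
orientation: [3.126, -0.277, 0.001]
force: [-0.5, -0.5, -1.4]
opening: 0.0158
```

Run:
```python
from g import *
need(-.175,goal=(.476,.2016,.178))
st,_=snap('wrist','w5.png');pickle.dump(st,open('w5.pkl','wb'));crop('w5.png',0,0,560,420,1.4,'w5b.png')
```

```text
t 8.47 turn [0.003  0.0004 0.0016] pos [0.4693 0.1978 0.1753] F [-0.5 -0.5 -1.4] open 0.0158
shift cm [0.67 0.38 0.27]
```

View pics/w5b.png

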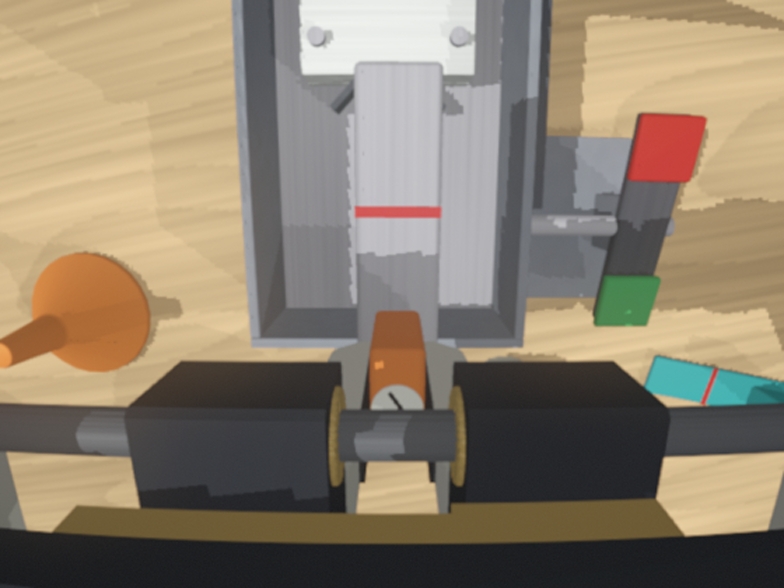

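```bash
cat > fitw.py <<'E'
from g import *
np.set_printoptions(precision=4,suppress=True)
def W(p,B):
    c,n=np.cos(p[2]),np.sin(p[2]); B=np.array(B)/1e3
    return np.c_[p[0]+c*B[:,0]-n*B[:,1],p[1]+n*B[:,0]+c*B[:,1],B[:,2]]
def fitw(st,pts):
    w=cam('wrist',st); B=[x[0] for x in pts]; u=np.array([x[1] for x in pts])/1.4
    q=least_squares(lambda p:(proj(w,W(p,B))-u).ravel(),[.558,.187,-.175]); print(q.x,q.fun.reshape(-1,2).round(1).tolist())
    return q.x
E
python3 - <<'E'
from fitw import *
st=pickle.load(open('w5.pkl','rb'))
p=fitw(st,[((-118,78,78),(253,346)),((-118,-78,78),(522,346)),((35,50,43),(301,76)),((35,-50,43),(474,76))])
# gauge tip in tool frame: use image at z of blade; tip px
w=cam('wrist',st)
z=.1753-.0127+.006
P=unproj(w,np.array([(356,64),(442,64),(398,212)])/1.4,z); print(P)
tip=(P[0]+P[1])/2; d=tip-st['tool_pos']; yaw=2*np.arctan2(st['orientation'][1],st['orientation'][0]); print(yaw)
for q in(tip,P[2]):
  c,n=np.cos(p[2]),np.sin(p[2]); e=q-np.r_[p[:2],0]; print('box',c*e[0]+n*e[1],-n*e[0]+c*e[1])
print(np.linalg.norm(d[:2]),np.arctan2(d[1],d[0]))
e=st['tool_pos']-np.r_[p[:2],0]; print('tcp box',c*e[0]+n*e[1],-n*e[0]+c*e[1])
E
```

```text
[ 0.5583  0.1863 -0.177 ] [[-1.6, 1.5], [1.6, 1.5], [-0.5, -1.2], [0.5, -1.3]]
[[0.5724 0.1924 0.1686]
 [0.5674 0.1644 0.1686]
 [0.522  0.1873 0.1686]]
-0.17660038059441527
box 0.012825755153588315 -0.0057408562289393865
box -0.0359138694906283 -0.005454504235334282
0.10246259135564327 -0.18998733555233868
tcp box -0.08962814756576876 -0.004406523104843272
```

```bash
python3 -c "
from h import *
crop('w5.png',190,20,370,150,4.4,'w5c.png')"
```

```text
(no output)
```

View pics/w5c.png

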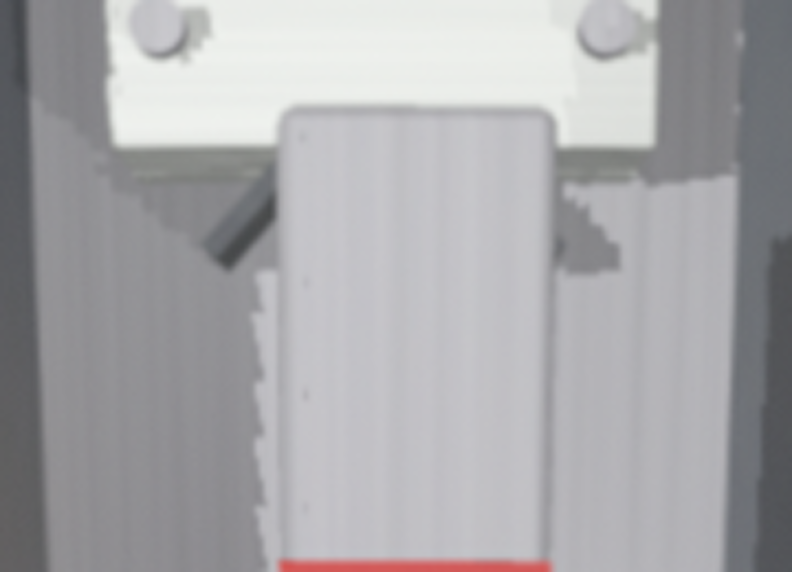

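Run:
```python
from fitw import *
st=pickle.load(open('w5.pkl','rb'));w=cam('wrist',st)
# px from c crop
c=lambda x,y:(x/4.4+190,y/4.4+20)
u=np.array([c(279,108),c(556,108),c(278,566),c(552,566)])
B=np.array([(103,15,6),(103,-15,6),(53,15,6),(53,-15,6)])/1e3  # rel head under
T=Rn.from_rotvec(st['orientation'])
def pts(p,B):
    # tool frame: x fwd, y right?, z down. 
    G=B.copy(); R=Rn.from_euler('zyx',[p[3],p[4],0])
    G=R.apply(G-[0,0,.028])+p[:3]
    G=G*[1,-1,-1]
    return T.apply(G)+st['tool_pos']
r=lambda p:(proj(w,pts(p,B))-u).ravel()
q=least_squares(r,[0,0,.019,0,0]);print(q.x,q.fun.round(2))
q=least_squares(lambda p:np.r_[r([0,p[0],p[1],p[2],p[3]])],[0,.019,0,0]);print(q.x,q.fun.round(2))
q=least_squares(lambda p:np.r_[r([0,p[0],p[1],p[2],0])],[0,.019,0]);print(q.x,q.fun.round(2))
crop('d4.png',220,95,290,150,11,'d4z.png')
```

```text
[ 0.0068 -0.0009  0.0261 -0.0038  0.1733] [ 0.13 -0.17 -0.28  0.08  0.02 -0.08  0.13  0.17]
[-0.001   0.0037 -0.0032 -0.0648] [-0.16 -0.51  0.03 -0.27  1.78  0.5  -1.64  0.71]
[-0.001   0.0129 -0.003 ] [-0.62  0.94  0.45  1.17  0.89  3.87 -0.71  4.07]
```

View pics/d4z.png

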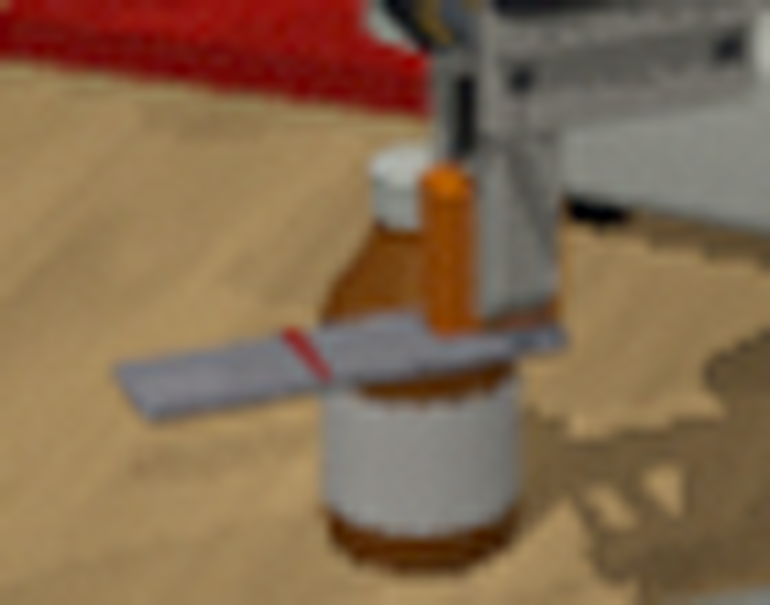

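Run:
```python
from fitw import *
d=cam('side')
tp=np.array([.5874,-.2347,.1777])
c=lambda x,y:(x/11+220,y/11+95)
u=np.array([c(155,415),c(116,370),c(563,345),c(305,355)])
B=np.array([(103,15,3),(103,-15,3),(-18,15,3),(53,0,6)])/1e3
def pts(p):
    G=Rn.from_euler('zyx',[p[3],p[4],0]).apply(B-[0,0,.028])+p[:3]
    return Rn.from_euler('z',.7055).apply(G)+tp
r=lambda p:(proj(d,pts(p))-u).ravel()
q=least_squares(r,[0,0,.019,0,0]);print(q.x,q.fun.round(2))
q=least_squares(lambda p:r([p[0],p[1],p[2],0,p[3]]),[0,0,.019,0]);print(q.x,q.fun.round(2))
```

```text
[-0.0099 -0.0274 -0.0063  0.0447 -0.0247] [-0.02  0.11 -0.02 -0.03 -0.05  0.05  0.08 -0.14]
[-0.0136 -0.0367 -0.0112 -0.002 ] [-0.27  0.11  0.2  -0.03 -0.04  0.05  0.11 -0.12]
```

>>> send_rows([
  {"dx":0.7,"dy":0.5,"dz":0,"wx":0.003,"wy":0,"wz":0.007,"fingers":255},
  {"dx":0.4,"dy":0.3,"dz":0,"wx":0,"wy":0,"wz":0,"fingers":255},
  {"dx":0,"dy":0,"dz":0,"wx":0,"wy":0,"wz":0,"fingers":255},
  {"dx":0,"dy":0,"dz":0,"wx":0,"wy":0,"wz":0,"fingers":255},
])

```text
t: 8.85
tool_pos: [0.4809, 0.2048, 0.1745]
orientation: [3.13, -0.269, -0.001]
force: [0.3, 0.7, -1.1]
opening: 0.0159
```

Run:
```python
from g import *
need(-.171,goal=(.4762,.2022,.1))
```

```text
t 8.85 turn [ 0.0001 -0.001   0.0002] pos [0.4809 0.2048 0.1745] F [ 0.3  0.7 -1.1] open 0.0159
shift cm [-0.47 -0.26 -7.45]
```

>>> send_rows([
  {"dx":-0.3,"dy":-0.2,"dz":-1.5,"wx":0,"wy":0,"wz":0,"fingers":255},
  {"dx":-0.2,"dy":-0.1,"dz":-2.5,"wx":0,"wy":0,"wz":0,"fingers":255},
  {"dx":0,"dy":0,"dz":-2.0,"wx":0,"wy":0,"wz":0,"fingers":255},
  {"dx":0,"dy":0,"dz":-1.0,"wx":0,"wy":0,"wz":0,"fingers":255},
  {"dx":0,"dy":0,"dz":0,"wx":0,"wy":0,"wz":0,"fingers":255},
  {"dx":0,"dy":0,"dz":0,"wx":0,"wy":0,"wz":0,"fingers":255},
])

```text
t: 9.35
tool_pos: [0.4776, 0.2024, 0.1043]
orientation: [-3.129, 0.268, -0.004]
force: [-0.8, -0.1, -0.8]
opening: 0.0157
```

Run:
```python
from g import *
need(-.171,goal=(.4762,.2022,.05))
```

```text
t 9.35 turn [-0.001   0.0028 -0.0002] pos [0.4776 0.2024 0.1043] F [-0.8 -0.1 -0.8] open 0.0157
shift cm [-0.14 -0.02 -5.43]
```

>>> send_rows([
  {"dx":-0.1,"dy":0,"dz":-1.5,"wx":0,"wy":0,"wz":0,"fingers":255},
  {"dx":0,"dy":0,"dz":-2.0,"wx":0,"wy":0,"wz":0,"fingers":255},
  {"dx":0,"dy":0,"dz":-1.5,"wx":0,"wy":0,"wz":0,"fingers":255},
  {"dx":0,"dy":0,"dz":0,"wx":0,"wy":0,"wz":0,"fingers":255},
  {"dx":0,"dy":0,"dz":0,"wx":0,"wy":0,"wz":0,"fingers":255},
])

```text
t: 9.77
tool_pos: [0.4813, 0.204, 0.0602]
orientation: [-3.125, 0.267, -0.018]
force: [-0.1, 0.0, -0.5]
opening: 0.0159
```

Run:
```python
from g import *
need(-.171,goal=(.4762,.2022,.05))
st,_=snap('wrist','w6.png');pickle.dump(st,open('w6.pkl','wb'));crop('w6.png',0,0,560,420,1.4,'w6b.png')
snap('side','d6.png');crop('d6.png',130,100,310,300,3,'d6c.png')
```

```text
t 9.77 turn [-0.0038  0.0117 -0.0004] pos [0.4813 0.204  0.0602] F [-0.1  0.  -0.5] open 0.0159
shift cm [-0.51 -0.18 -1.02]
```

View pics/w6b.png

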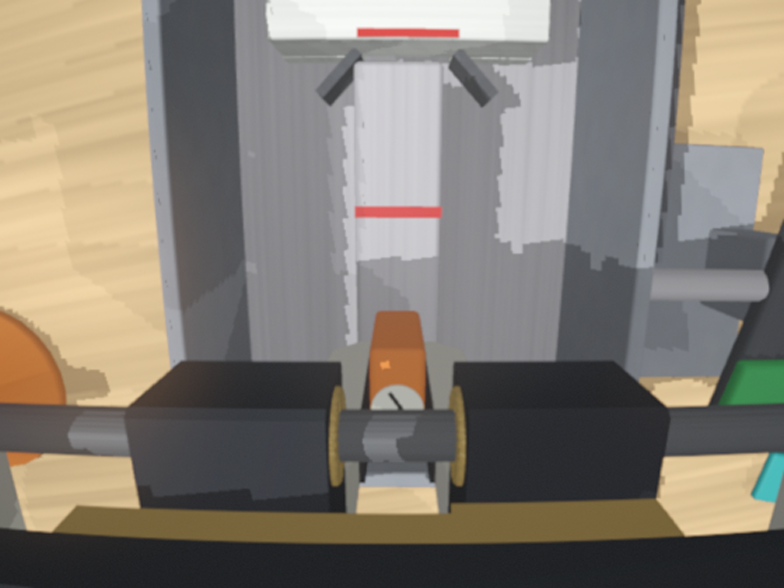

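View pics/d6c.png

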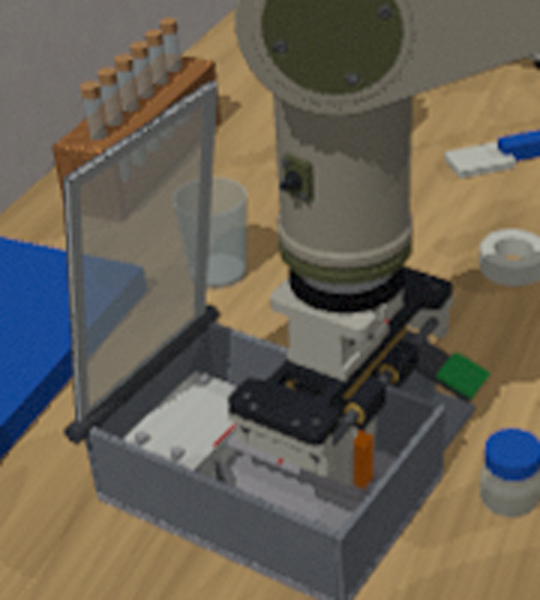

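Run:
```python
from fitw import *
st=pickle.load(open('w6.pkl','rb'))
p=fitw(st,[((35,50,43),(268,40)),((35,-50,43),(550,40)),((35,0,43),(408,39))])
w=cam('wrist',st); z=st['tool_pos'][2]-.0127+.006
P=unproj(w,np.array([(355,64),(441,64),(398,212)])/1.4,z)
def tb(p,q): c,n=np.cos(p[2]),np.sin(p[2]); e=q-np.r_[p[:2],0]; return c*e[0]+n*e[1],-n*e[0]+c*e[1]
for pp in (p,[.5583,.1863,-.177]):
  print([tb(pp,q) for q in ((P[0]+P[1])/2,P[2],st['tool_pos'])])
crop('w6.png',200,15,380,165,4.4,'w6c.png')
```

```text
[ 0.5581  0.186  -0.1698] [[-0.9, 0.3], [0.4, 0.2], [0.5, -0.4]]
[(np.float64(0.024025267513866685), np.float64(0.0037068001482722483)), (np.float64(-0.02497341710658279), np.float64(0.003708145662796587)), (np.float64(-0.07871508524758443), np.float64(0.004759066932474564))]
[(np.float64(0.023859540711544443), np.float64(0.003586973046959338)), (np.float64(-0.025137874625330583), np.float64(0.003234288130291682)), (np.float64(-0.07888573318135887), np.float64(0.003896882073660294))]
```

View pics/w6c.png

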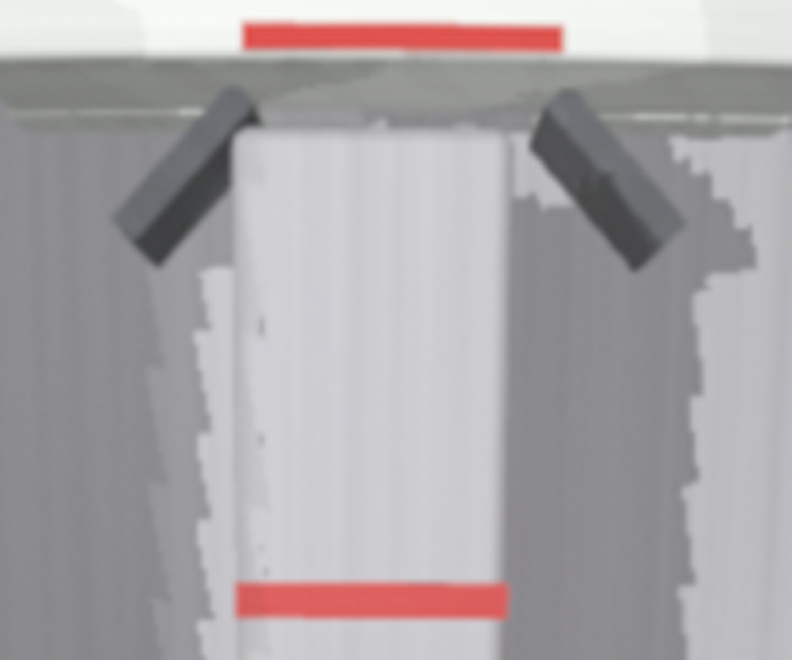

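>>> send_rows([
  {"dx":-0.4,"dy":-0.4,"dz":-0.3,"wx":-0.004,"wy":0.012,"wz":0,"fingers":255},
  {"dx":0,"dy":0,"dz":0,"wx":0,"wy":0,"wz":0,"fingers":255},
  {"dx":0,"dy":0,"dz":0,"wx":0,"wy":0,"wz":0,"fingers":255},
])

```text
t: 10.12
tool_pos: [0.4794, 0.2004, 0.0609]
orientation: [-3.129, 0.267, -0.006]
force: [-0.5, 0.3, -0.8]
opening: 0.0158
```

Run:
```python
from g import *
need(-.172,goal=(.4777,.201,.025))
```

```text
t 10.12 turn [-0.001   0.0038 -0.0016] pos [0.4794 0.2004 0.0609] F [-0.5  0.3 -0.8] open 0.0158
shift cm [-0.17  0.06 -3.59]
```

Lower to just above the floor.

>>> send_rows([
  {"dx":-0.2,"dy":0,"dz":-0.8,"wx":-0.001,"wy":0.004,"wz":0,"fingers":255},
  {"dx":-0.1,"dy":0,"dz":-1.0,"wx":0,"wy":0,"wz":0,"fingers":255},
  {"dx":-0.1,"dy":0,"dz":-0.8,"wx":0,"wy":0,"wz":0,"fingers":255},
  {"dx":-0.1,"dy":0,"dz":-0.4,"wx":0,"wy":0,"wz":0,"fingers":255},
  {"dx":0,"dy":0,"dz":0,"wx":0,"wy":0,"wz":0,"fingers":255},
  {"dx":0,"dy":0,"dz":0,"wx":0,"wy":0,"wz":0,"fingers":255},
])

```text
t: 10.62
tool_pos: [0.4738, 0.2003, 0.0279]
orientation: [-3.13, 0.268, 0.0]
force: [-0.4, 0.3, -1.1]
opening: 0.0159
```

Run:
```python
from g import *
need(-.172,goal=(.4777,.201,.025))
st,_=snap('wrist','w7.png');pickle.dump(st,open('w7.pkl','wb'));crop('w7.png',100,0,460,270,2.2,'w7b.png')
```

```text
t 10.62 turn [-0.     -0.0002 -0.0014] pos [0.4738 0.2003 0.0279] F [-0.4  0.3 -1.1] open 0.0159
shift cm [ 0.39  0.07 -0.29]
```

View pics/w7b.png

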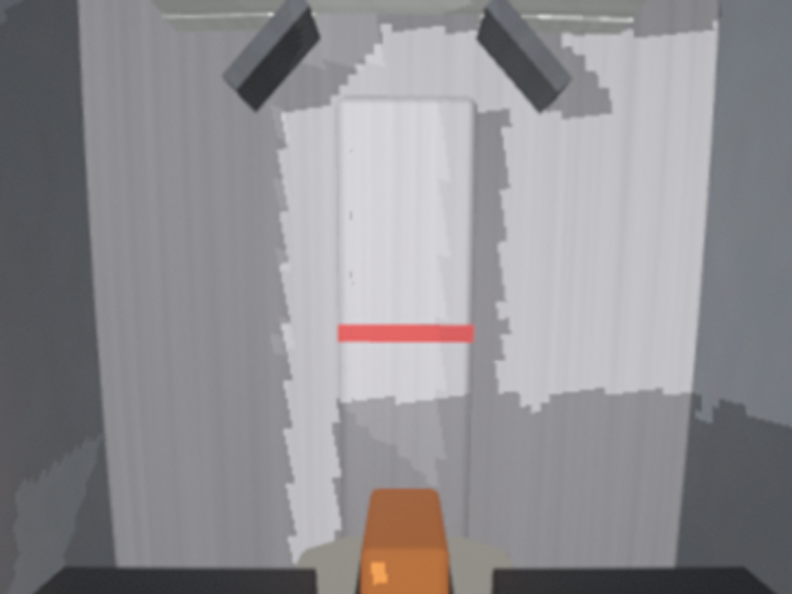

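>>> send_rows([
  {"dx":0.1,"dy":0.25,"dz":-0.3,"wx":0,"wy":0,"wz":0,"fingers":255},
  {"dx":0,"dy":0.05,"dz":-0.3,"wx":0,"wy":0,"wz":0,"fingers":255},
  {"dx":0,"dy":0,"dz":-0.1,"wx":0,"wy":0,"wz":0,"fingers":255},
  {"dx":0,"dy":0,"dz":0,"wx":0,"wy":0,"wz":0,"fingers":255},
])

```text
t: 11.0
tool_pos: [0.4753, 0.2039, 0.0208]
orientation: [-3.13, 0.267, -0.001]
force: [0.2, 0.3, -0.2]
opening: 0.0159
```

Run:
```python
from g import *
need(-.172)
st,_=snap('wrist','w8.png');pickle.dump(st,open('w8.pkl','wb'));crop('w8.png',100,0,460,270,2.2,'w8b.png')
```

```text
t 11.0 turn [-0.0004  0.0006 -0.0015] pos [0.4753 0.2039 0.0208] F [ 0.2  0.3 -0.2] open 0.0159
```

View pics/w8b.png

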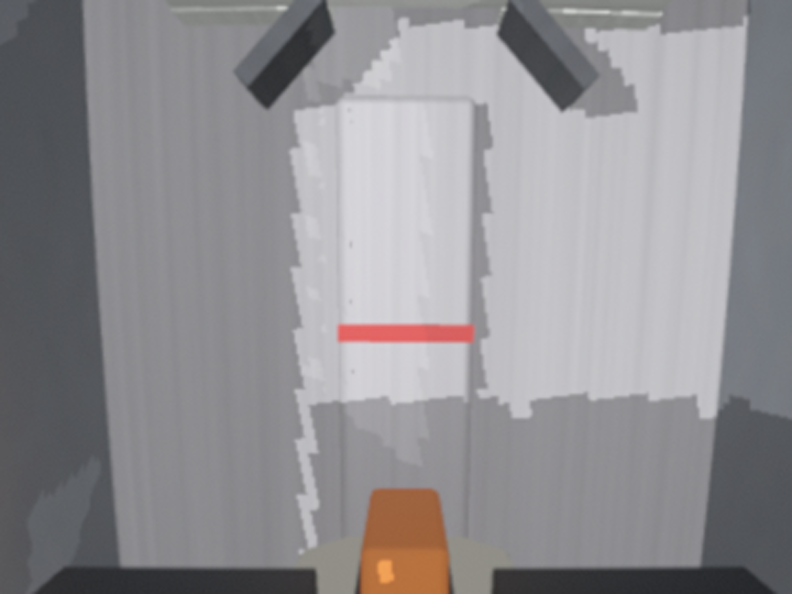

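>>> send_rows([
  {"dx":0,"dy":-0.22,"dz":-0.15,"wx":0,"wy":0,"wz":0,"fingers":255},
  {"dx":0,"dy":0,"dz":-0.1,"wx":0,"wy":0,"wz":0,"fingers":255},
  {"dx":0,"dy":0,"dz":0,"wx":0,"wy":0,"wz":0,"fingers":255},
])

```text
t: 11.3
tool_pos: [0.4764, 0.2035, 0.0212]
orientation: [-3.126, 0.267, -0.003]
force: [-0.5, 0.1, 0.1]
opening: 0.0161
```

Run:
```python
from g import *
need(-.172)
st,_=snap('wrist','w9.png');pickle.dump(st,open('w9.pkl','wb'));crop('w9.png',100,0,460,270,2.2,'w9b.png')
```

```text
t 11.3 turn [-0.0037  0.0025 -0.0019] pos [0.4764 0.2035 0.0212] F [-0.5  0.1  0.1] open 0.0161
```

View pics/w9b.png

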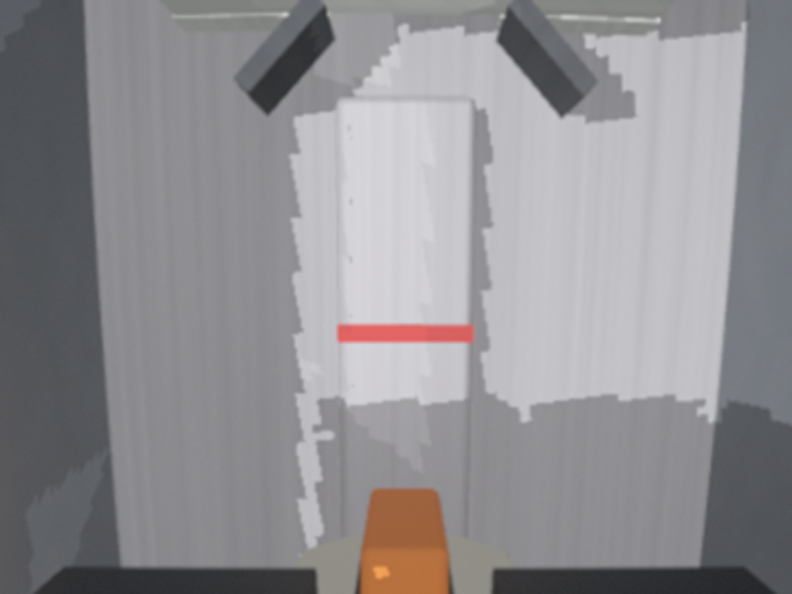

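>>> send_rows([
  {"dx":0,"dy":-0.25,"dz":0,"wx":-0.004,"wy":0.002,"wz":-0.002,"fingers":255},
  {"dx":0,"dy":-0.1,"dz":0,"wx":0,"wy":0,"wz":0,"fingers":255},
  {"dx":0,"dy":0,"dz":0,"wx":0,"wy":0,"wz":0,"fingers":255},
  {"dx":0,"dy":0,"dz":0,"wx":0,"wy":0,"wz":0,"fingers":255},
])

```text
t: 11.68
tool_pos: [0.4768, 0.1993, 0.0212]
orientation: [3.129, -0.271, 0.002]
force: [-0.3, -0.3, -1.0]
opening: 0.0161
```

Run:
```python
from g import *
need(-.172)
```

```text
t 11.68 turn [0.0009 0.0011 0.0006] pos [0.4768 0.1993 0.0212] F [-0.3 -0.3 -1. ] open 0.0161
```

>>> send_rows([
  {"dx":0,"dy":0,"dz":0,"wx":0,"wy":0,"wz":0,"fingers":255},
  {"dx":0,"dy":0,"dz":0,"wx":0,"wy":0,"wz":0,"fingers":255},
])

```text
t: 11.85
tool_pos: [0.4767, 0.1991, 0.021]
orientation: [3.129, -0.271, 0.001]
force: [0.5, 0.4, -0.4]
opening: 0.0159
```

Run:
```python
from g import *
need(-.172); print(robot.read_state()['dq'].round(4))
```

```text
t 11.85 turn [0.001  0.0008 0.0008] pos [0.4767 0.1991 0.021 ] F [ 0.5  0.4 -0.4] open 0.0159
[-0.0002  0.0003  0.0028  0.0002  0.0001 -0.0019]
```

>>> send_rows([
  {"dx":0,"dy":0.2,"dz":0,"wx":0,"wy":0,"wz":0,"fingers":255},
  {"dx":0,"dy":0.1,"dz":0,"wx":0,"wy":0,"wz":0,"fingers":255},
  {"dx":0,"dy":0,"dz":0,"wx":0,"wy":0,"wz":0,"fingers":255},
  {"dx":0,"dy":0,"dz":0,"wx":0,"wy":0,"wz":0,"fingers":255},
  {"dx":0,"dy":0,"dz":0,"wx":0,"wy":0,"wz":0,"fingers":255},
])

```text
t: 12.27
tool_pos: [0.4765, 0.2025, 0.0208]
orientation: [3.129, -0.271, 0.001]
force: [0.6, -0.5, -0.5]
opening: 0.0157
```

Run:
```python
from g import *
need(-.172,goal=(.4768,.2015,.021))
st,_=snap('wrist','w10.png');pickle.dump(st,open('w10.pkl','wb'));crop('w10.png',100,0,460,270,2.2,'w10b.png')
```

```text
t 12.27 turn [0.001  0.0004 0.0008] pos [0.4765 0.2025 0.0208] F [ 0.6 -0.5 -0.5] open 0.0157
shift cm [ 0.03 -0.1   0.02]
```

View pics/w10b.png

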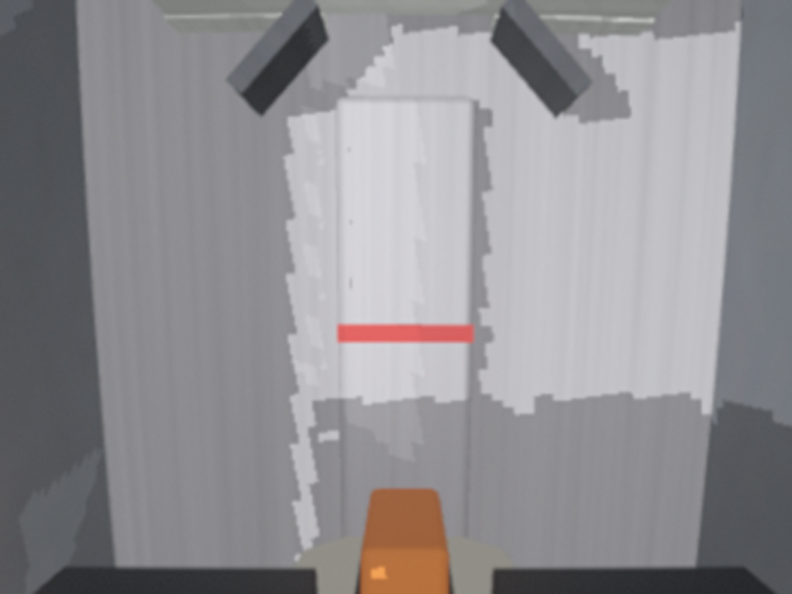

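>>> send_rows([
  {"dx":0.3,"dy":-0.1,"dz":0,"wx":0,"wy":0,"wz":0,"fingers":255},
  {"dx":0.5,"dy":-0.11,"dz":0,"wx":0,"wy":0,"wz":0,"fingers":255},
  {"dx":0.5,"dy":-0.09,"dz":0,"wx":0,"wy":0,"wz":0,"fingers":255},
  {"dx":0.5,"dy":-0.09,"dz":0,"wx":0,"wy":0,"wz":0,"fingers":255},
  {"dx":0,"dy":0,"dz":0,"wx":0,"wy":0,"wz":0,"fingers":255},
  {"dx":0,"dy":0,"dz":0,"wx":0,"wy":0,"wz":0,"fingers":255},
  {"dx":0,"dy":0,"dz":0,"wx":0,"wy":0,"wz":0,"fingers":255},
])

```text
t: 12.9
tool_pos: [0.4973, 0.1979, 0.021]
orientation: [3.129, -0.272, 0.002]
force: [0.3, 0.0, -0.9]
opening: 0.0156
```

Run:
```python
from g import *
st=robot.read_state(); x=st['tool_pos'][0]
need(-.173,goal=(x,.2018-.176*(x-.4765),.0208))
st,_=snap('wrist','w11.png');pickle.dump(st,open('w11.pkl','wb'));crop('w11.png',100,0,460,270,2.2,'w11b.png')
```

```text
t 12.9 turn [0.0009 0.0012 0.0002] pos [0.4973 0.1979 0.021 ] F [ 0.3  0.  -0.9] open 0.0156
shift cm [ 0.    0.02 -0.02]
```

View pics/w11b.png

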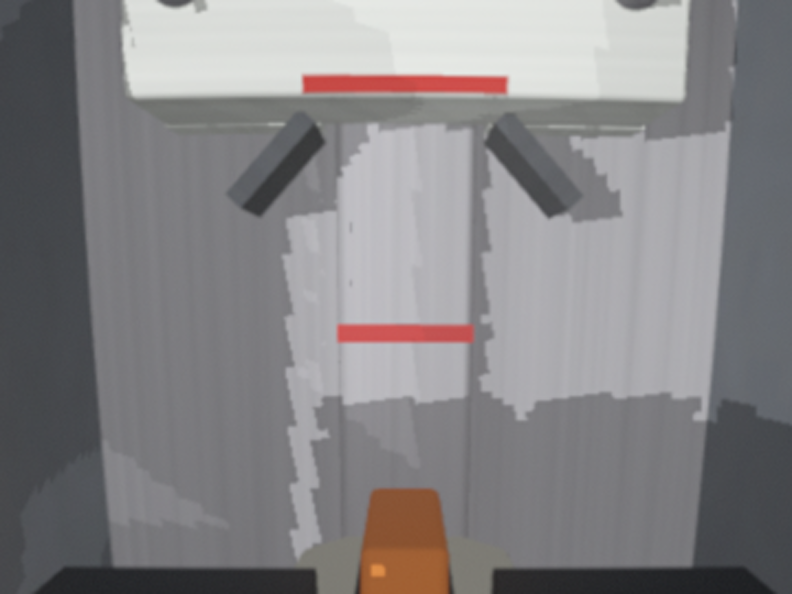

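>>> send_rows([
  {"dx":0.4,"dy":-0.07,"dz":0,"wx":0,"wy":0,"wz":0,"fingers":255},
  {"dx":0.6,"dy":-0.105,"dz":0,"wx":0,"wy":0,"wz":0,"fingers":255},
  {"dx":0.6,"dy":-0.105,"dz":0,"wx":0,"wy":0,"wz":0,"fingers":255},
  {"dx":0.6,"dy":-0.105,"dz":0,"wx":0,"wy":0,"wz":0,"fingers":255},
  {"dx":0.5,"dy":-0.09,"dz":0,"wx":0,"wy":0,"wz":0,"fingers":255},
  {"dx":0.4,"dy":-0.07,"dz":0,"wx":0,"wy":0,"wz":0,"fingers":255},
  {"dx":0,"dy":0,"dz":0,"wx":0,"wy":0,"wz":0,"fingers":255},
  {"dx":0,"dy":0,"dz":0,"wx":0,"wy":0,"wz":0,"fingers":255},
  {"dx":0,"dy":0,"dz":0,"wx":0,"wy":0,"wz":0,"fingers":255},
])

```text
t: 13.7
tool_pos: [0.5318, 0.1918, 0.0207]
orientation: [3.129, -0.272, 0.002]
force: [0.3, -0.0, -1.0]
opening: 0.016
```

Run:
```python
from g import *
st=robot.read_state(); x=st['tool_pos'][0]
need(-.173,goal=(x,.2018-.176*(x-.4765),.0208))
st,_=snap('wrist','w12.png');pickle.dump(st,open('w12.pkl','wb'));crop('w12.png',100,30,460,300,2.2,'w12b.png')
```

```text
t 13.7 turn [0.001  0.0009 0.0002] pos [0.5318 0.1918 0.0207] F [ 0.3 -0.  -1. ] open 0.016
shift cm [0.   0.03 0.01]
```

View pics/w12b.png

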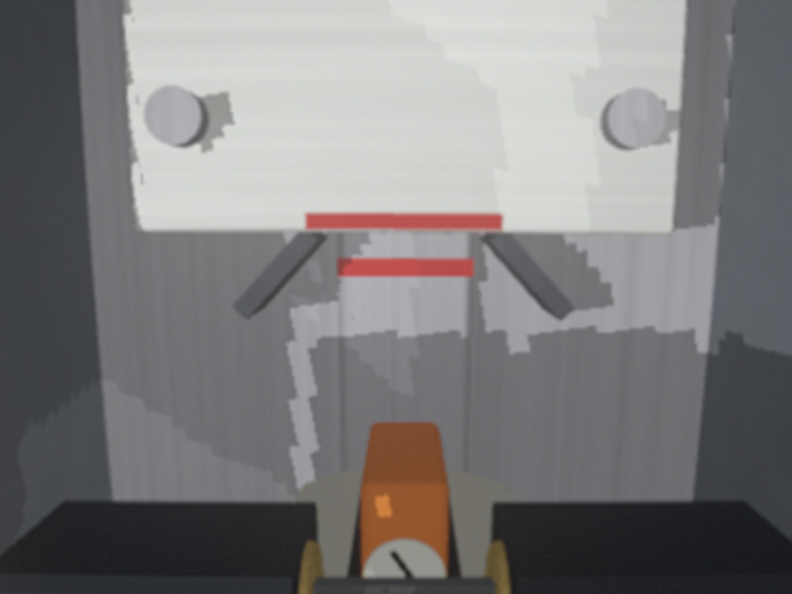

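```bash
cat > rem.py <<'E'
from fitw import *
def rem(pk,edge,line,zedge=.043,zl=.014):
    st=pickle.load(open(pk,'rb'));w=cam('wrist',st)
    a=unproj(w,edge,zedge)[0];b=unproj(w,line,zl)[0]; ax=np.array([np.cos(-.174),np.sin(-.174)])
    print('remaining mm',1e3*ax@(a-b)[:2]); 
    for nm,q in(('edge',a),('line',b)):
        e=q[:2]-[.5583,.1863]; print(nm,'box x',1e3*ax@e)
E
python3 -c "
from rem import *
c=lambda x,y:(x/2.2+100,y/2.2+30)
rem('w12.pkl',c(405,231),c(406,267.5))
c=lambda x,y:(x/2.2+100,y/2.2)
rem('w11.pkl',c(405,98),c(406,333.5))
"
```

```text
remaining mm 8.457170093683855
edge box x 35.02456713112959
line box x 26.567397037445726
remaining mm 42.93154618854047
edge box x 34.47218871312603
line box x -8.459357475414436
```

>>> send_rows([
  {"dx":0.3,"dy":-0.04,"dz":0,"wx":0,"wy":0,"wz":0,"fingers":255},
  {"dx":0.3,"dy":-0.05,"dz":0,"wx":0,"wy":0,"wz":0,"fingers":255},
  {"dx":0.1,"dy":-0.01,"dz":0,"wx":0,"wy":0,"wz":0,"fingers":255},
  {"dx":0,"dy":0,"dz":0,"wx":0,"wy":0,"wz":0,"fingers":255},
  {"dx":0,"dy":0,"dz":0,"wx":0,"wy":0,"wz":0,"fingers":255},
  {"dx":0,"dy":0,"dz":0,"wx":0,"wy":0,"wz":0,"fingers":255},
])

```text
t: 14.25
tool_pos: [0.5389, 0.1909, 0.0208]
orientation: [3.129, -0.271, 0.001]
force: [-0.4, -0.1, -1.9]
opening: 0.0156
```

Run:
```python
from g import *
st=robot.read_state(); x=st['tool_pos'][0]
need(-.173,goal=(x,.2018-.176*(x-.4765),.0208))
st,_=snap('wrist','w13.png');pickle.dump(st,open('w13.pkl','wb'));crop('w13.png',190,90,380,230,4.2,'w13b.png')
```

```text
t 14.25 turn [ 0.001   0.0007 -0.0004] pos [0.5389 0.1909 0.0208] F [-0.4 -0.1 -1.9] open 0.0156
shift cm [ 0.   -0.01 -0.  ]
```

View pics/w13b.png

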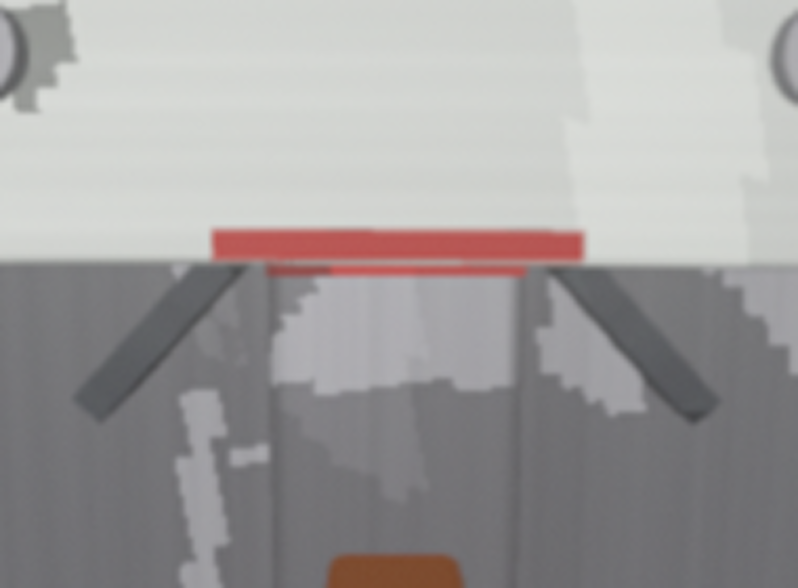

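```bash
python3 -c "
from rem import *
c=lambda x,y:(x/4.2+190,y/4.2+90)
rem('w13.pkl',c(397,264),c(397,276))
"
```

```text
remaining mm 3.336974444507971
edge box x 35.00506258464746
line box x 31.66808814013949
```

>>> send_rows([
  {"dx":0.12,"dy":-0.02,"dz":0,"wx":0,"wy":0,"wz":0,"fingers":255},
  {"dx":0.03,"dy":0,"dz":0,"wx":0,"wy":0,"wz":0,"fingers":255},
  {"dx":0,"dy":0,"dz":0,"wx":0,"wy":0,"wz":0,"fingers":255},
  {"dx":0,"dy":0,"dz":0,"wx":0,"wy":0,"wz":0,"fingers":255},
])

```text
t: 14.63
tool_pos: [0.5402, 0.1908, 0.0208]
orientation: [3.129, -0.271, 0.001]
force: [-0.6, 0.2, -1.2]
opening: 0.0162
```

Run:
```python
from g import *
need(-.173)
st,_=snap('wrist','w14.png');pickle.dump(st,open('w14.pkl','wb'));crop('w14.png',190,90,380,230,4.2,'w14b.png')
```

```text
t 14.63 turn [ 0.001   0.0004 -0.0005] pos [0.5402 0.1908 0.0208] F [-0.6  0.2 -1.2] open 0.0162
```

View pics/w14b.png

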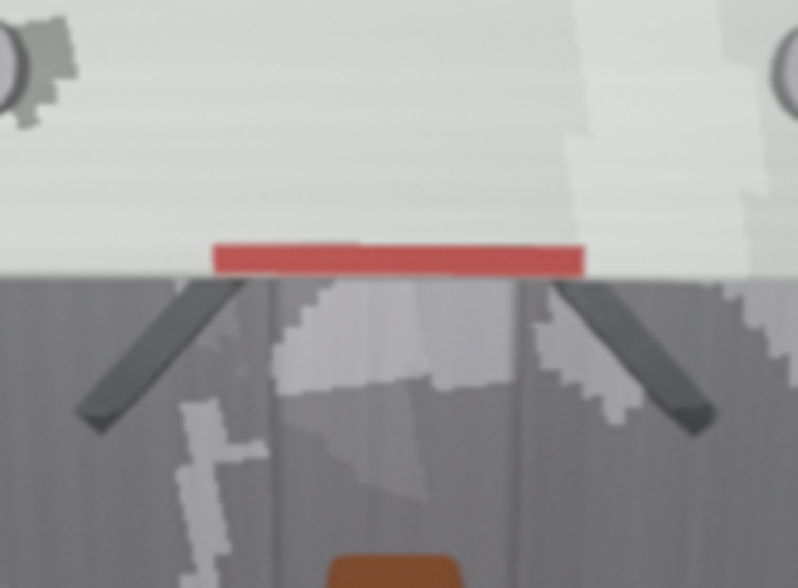

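>>> send_rows([
  {"dx":0,"dy":0,"dz":0,"wx":0,"wy":0,"wz":0,"fingers":190},
  {"dx":0,"dy":0,"dz":0,"wx":0,"wy":0,"wz":0,"fingers":150},
  {"dx":0,"dy":0,"dz":0,"wx":0,"wy":0,"wz":0,"fingers":150},
  {"dx":0,"dy":0,"dz":0,"wx":0,"wy":0,"wz":0,"fingers":150},
])

```text
t: 15.02
tool_pos: [0.5406, 0.1909, 0.0212]
orientation: [3.129, -0.27, 0.002]
force: [0.5, -0.3, 0.1]
opening: 0.0363
```

Run:
```python
from g import *
need(-.173)
```

```text
t 15.02 turn [ 0.0008  0.0014 -0.0006] pos [0.5406 0.1909 0.0212] F [ 0.5 -0.3  0.1] open 0.0363
```

>>> send_rows([
  {"dx":0,"dy":0,"dz":1,"wx":0,"wy":0,"wz":0,"fingers":150},
  {"dx":0,"dy":0,"dz":2,"wx":0,"wy":0,"wz":0,"fingers":150},
  {"dx":0,"dy":0,"dz":2,"wx":0,"wy":0,"wz":0,"fingers":150},
  {"dx":0,"dy":0,"dz":2,"wx":0,"wy":0,"wz":0,"fingers":150},
  {"dx":-1,"dy":0,"dz":2,"wx":0,"wy":0,"wz":0,"fingers":150},
  {"dx":-2,"dy":0,"dz":2,"wx":0,"wy":0,"wz":0,"fingers":150},
  {"dx":-2,"dy":0.3,"dz":2,"wx":0,"wy":0,"wz":0,"fingers":150},
  {"dx":-2,"dy":0.3,"dz":1,"wx":0,"wy":0,"wz":0,"fingers":150},
  {"dx":-2,"dy":0.3,"dz":0,"wx":0,"wy":0,"wz":0,"fingers":150},
  {"dx":0,"dy":0,"dz":0,"wx":0,"wy":0,"wz":0,"fingers":150},
  {"dx":0,"dy":0,"dz":0,"wx":0,"wy":0,"wz":0,"fingers":150},
])

```text
t: 15.93
tool_pos: [0.4472, 0.1997, 0.1759]
orientation: [-3.128, 0.272, -0.011]
force: [0.3, 0.1, 0.2]
opening: 0.0383
```

Run:
```python
from g import *
need(-.173)
st,_=snap('wrist','w15.png');pickle.dump(st,open('w15.pkl','wb'));crop('w15.png',0,0,560,420,1.4,'w15b.png')
```

```text
t 15.93 turn [-0.0015  0.0072  0.0005] pos [0.4472 0.1997 0.1759] F [0.3 0.1 0.2] open 0.0383
```

View pics/w15b.png

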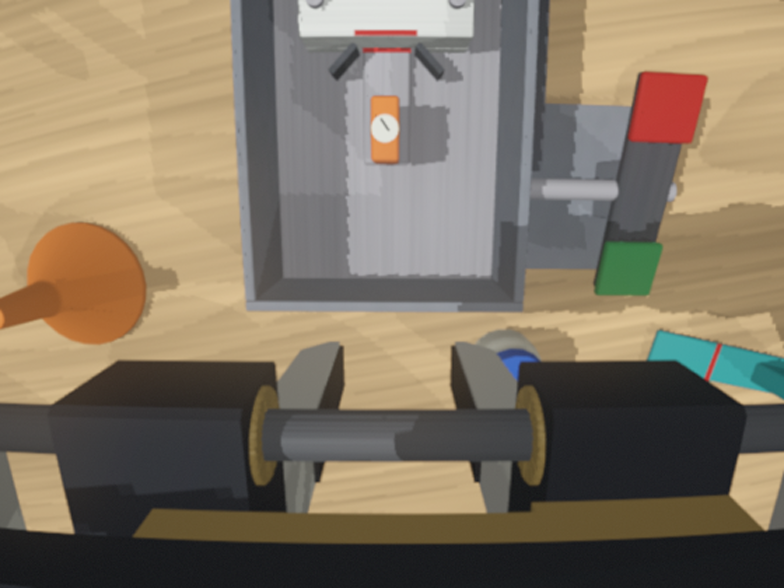

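Run:
```python
from rem import *
crop('w15.png',200,10,350,120,5,'w15c.png')
st=pickle.load(open('w15.pkl','rb'));w=cam('wrist',st)
P=unproj(w,[(385/1.4,129/1.4),(386/1.4,163/1.4)],[.058,.014])
for q in P:
    e=q[:2]-[.5583,.1863];c,n=np.cos(-.174),np.sin(-.174); print(c*e[0]+n*e[1],-n*e[0]+c*e[1])
```

```text
-0.018601506399924472 0.00032077156936495804
-0.03536806395455845 0.0008891838137572057
```

View pics/w15c.png

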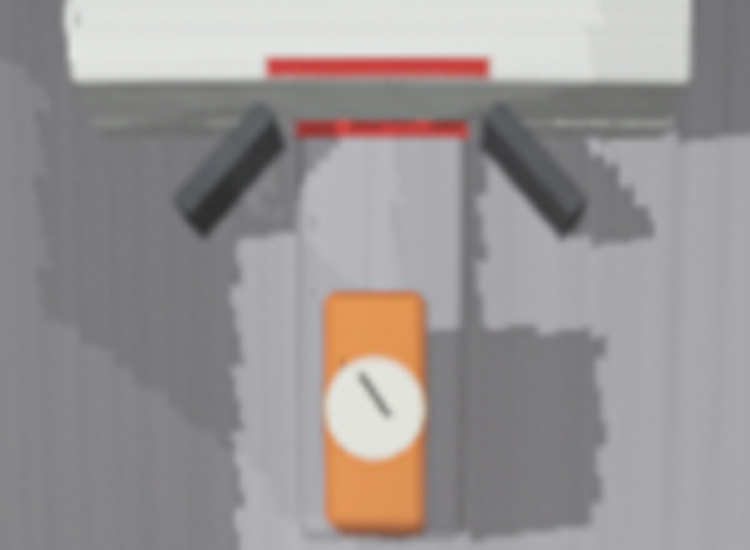

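Run:
```python
from rem import *
st=pickle.load(open('w15.pkl','rb'));w=cam('wrist',st)
print(unproj(w,[(668/1.4,107/1.4),(629/1.4,269/1.4)],[.079,.05]))
s=cam('scene');d=cam('side')
print(unproj(s,[(235+205/5,180+189/5),(235+338/5,180+175/5)],[.079,.05]),unproj(d,[(140+396/3.5,110+334/3.5),(140+505/3.5,110+404/3.5)],[.079,.05]))
```

```text
[[0.5256 0.0415 0.079 ]
 [0.4356 0.0566 0.05  ]]
[[0.5288 0.0456 0.079 ]
 [0.4398 0.0616 0.05  ]] [[0.5215 0.0469 0.079 ]
 [0.4333 0.0633 0.05  ]]
```

>>> send_rows([
  {"dx":0,"dy":-1,"dz":0.5,"wx":0,"wy":0,"wz":0.1,"fingers":255},
  {"dx":0,"dy":-1.5,"dz":0.5,"wx":0,"wy":0,"wz":0.12,"fingers":255},
  {"dx":0,"dy":-1.5,"dz":0.5,"wx":0,"wy":0,"wz":0.12,"fingers":255},
  {"dx":0,"dy":-1.5,"dz":0.5,"wx":0,"wy":0,"wz":0.12,"fingers":255},
  {"dx":0,"dy":-1.5,"dz":0.5,"wx":0,"wy":0,"wz":0.12,"fingers":255},
  {"dx":0,"dy":-1.5,"dz":0.5,"wx":0,"wy":0,"wz":0.12,"fingers":255},
  {"dx":0,"dy":-1.5,"dz":0.5,"wx":0,"wy":0,"wz":0.12,"fingers":255},
  {"dx":0,"dy":-1.5,"dz":0.5,"wx":0,"wy":0,"wz":0.12,"fingers":255},
  {"dx":0,"dy":-1.5,"dz":0.5,"wx":0,"wy":0,"wz":0.12,"fingers":255},
  {"dx":0,"dy":-1.5,"dz":0.5,"wx":0,"wy":0,"wz":0.12,"fingers":255},
  {"dx":0,"dy":-1,"dz":0,"wx":0,"wy":0,"wz":0.12,"fingers":255},
  {"dx":0,"dy":0,"dz":0,"wx":0,"wy":0,"wz":0.12,"fingers":255},
  {"dx":0,"dy":0,"dz":0,"wx":0,"wy":0,"wz":0.12,"fingers":255},
  {"dx":0,"dy":0,"dz":0,"wx":0,"wy":0,"wz":0,"fingers":255},
  {"dx":0,"dy":0,"dz":0,"wx":0,"wy":0,"wz":0,"fingers":255},
])

```text
t: 17.23
tool_pos: [0.4532, 0.0313, 0.225]
orientation: [-2.376, -2.052, 0.008]
force: [-0.1, 0.1, -0.1]
opening: 0.0005
```

Run:
```python
from g import *
need(1.397,goal=(.525,.04,.13))
```

```text
t 17.23 turn [ 0.0014 -0.0058 -0.0276] pos [0.4532 0.0313 0.225 ] F [-0.1  0.1 -0.1] open 0.0005
shift cm [ 7.18  0.87 -9.5 ]
```

>>> send_rows([
  {"dx":2,"dy":0.2,"dz":-1.5,"wx":0.001,"wy":-0.006,"wz":-0.028,"fingers":255},
  {"dx":2.5,"dy":0.3,"dz":-2.5,"wx":0,"wy":0,"wz":0,"fingers":255},
  {"dx":2,"dy":0.3,"dz":-2.5,"wx":0,"wy":0,"wz":0,"fingers":255},
  {"dx":0.6,"dy":0,"dz":-2,"wx":0,"wy":0,"wz":0,"fingers":255},
  {"dx":0,"dy":0,"dz":0,"wx":0,"wy":0,"wz":0,"fingers":255},
  {"dx":0,"dy":0,"dz":0,"wx":0,"wy":0,"wz":0,"fingers":255},
])

```text
t: 17.73
tool_pos: [0.5294, 0.0393, 0.138]
orientation: [2.431, 1.985, 0.004]
force: [0.5, 0.7, 0.3]
opening: 0.0004
```

Run:
```python
from g import *
need(1.397,goal=(.525,.04,.09))
```

```text
t 17.73 turn [0.0005 0.0038 0.0276] pos [0.5294 0.0393 0.138 ] F [0.5 0.7 0.3] open 0.0004
shift cm [-0.44  0.07 -4.8 ]
```

>>> send_rows([
  {"dx":-0.3,"dy":0.1,"dz":-1.5,"wx":0,"wy":0,"wz":0.02,"fingers":255},
  {"dx":-0.1,"dy":0,"dz":-1.8,"wx":0,"wy":0,"wz":0,"fingers":255},
  {"dx":0,"dy":0,"dz":-1,"wx":0,"wy":0,"wz":0,"fingers":255},
  {"dx":0,"dy":0,"dz":0,"wx":0,"wy":0,"wz":0,"fingers":255},
  {"dx":0,"dy":0,"dz":0,"wx":0,"wy":0,"wz":0,"fingers":255},
])

```text
t: 18.15
tool_pos: [0.5264, 0.0403, 0.0995]
orientation: [2.417, 1.998, 0.009]
force: [0.1, -1.1, -0.4]
opening: 0.0002
```

Run:
```python
from g import *
need(1.397,goal=(.525,.04,.052))
snap('side','d16.png');crop('d16.png',130,80,330,280,3,'d16c.png')
```

```text
t 18.15 turn [0.0006 0.008  0.0152] pos [0.5264 0.0403 0.0995] F [ 0.1 -1.1 -0.4] open 0.0002
shift cm [-0.14 -0.03 -4.75]
```

View pics/d16c.png

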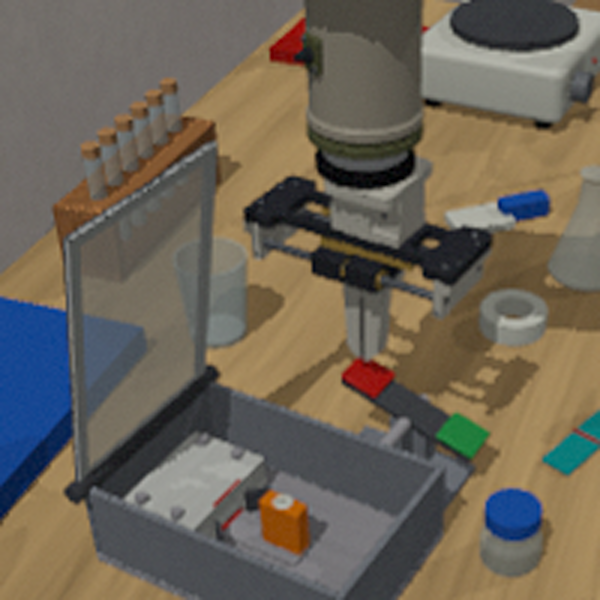

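>>> send_rows([
  {"dx":0,"dy":0,"dz":-0.8,"wx":0,"wy":0,"wz":0,"fingers":255},
  {"dx":0,"dy":0,"dz":-0.6,"wx":0,"wy":0,"wz":0,"fingers":255},
  {"dx":0,"dy":0,"dz":-0.3,"wx":0,"wy":0,"wz":0,"fingers":255},
  {"dx":0,"dy":0,"dz":-0.3,"wx":0,"wy":0,"wz":0,"fingers":255},
  {"dx":0,"dy":0,"dz":-0.3,"wx":0,"wy":0,"wz":0,"fingers":255},
  {"dx":0,"dy":0,"dz":-0.3,"wx":0,"wy":0,"wz":0,"fingers":255},
  {"dx":0,"dy":0,"dz":-0.3,"wx":0,"wy":0,"wz":0,"fingers":255},
  {"dx":0,"dy":0,"dz":-0.3,"wx":0,"wy":0,"wz":0,"fingers":255},
  {"dx":0,"dy":0,"dz":-0.3,"wx":0,"wy":0,"wz":0,"fingers":255},
  {"dx":0,"dy":0,"dz":-0.3,"wx":0,"wy":0,"wz":0,"fingers":255},
  {"dx":0,"dy":0,"dz":-0.3,"wx":0,"wy":0,"wz":0,"fingers":255},
])

```text
t: 19.12
tool_pos: [0.5351, 0.0393, 0.0645]
orientation: [2.408, 1.988, 0.03]
force: [2.1, -0.5, 4.3]
opening: 0.0006
```

>>> send_rows([
  {"dx":-0.2,"dy":0,"dz":-0.3,"wx":0,"wy":0.015,"wz":0,"fingers":255},
  {"dx":-0.2,"dy":0,"dz":-0.3,"wx":0,"wy":0.01,"wz":0,"fingers":255},
  {"dx":-0.1,"dy":0,"dz":-0.3,"wx":0,"wy":0,"wz":0,"fingers":255},
  {"dx":-0.1,"dy":0,"dz":-0.3,"wx":0,"wy":0,"wz":0,"fingers":255},
])

```text
t: 19.45
tool_pos: [0.5309, 0.0393, 0.0524]
orientation: [2.419, 1.997, 0.003]
force: [3.7, -0.1, 3.1]
opening: 0.0005
```

>>> send_rows([
  {"dx":0,"dy":0,"dz":-0.2,"wx":0,"wy":0,"wz":0,"fingers":255},
  {"dx":0,"dy":0,"dz":-0.1,"wx":0,"wy":0,"wz":0,"fingers":255},
  {"dx":0,"dy":0,"dz":0,"wx":0,"wy":0,"wz":0,"fingers":255},
])

```text
t: 19.7
tool_pos: [0.5311, 0.0394, 0.052]
orientation: [2.419, 1.998, 0.002]
force: [2.2, -1.2, 1.2]
opening: 0.0008
```

>>> send_rows([
  {"dx":0,"dy":0,"dz":1,"wx":0,"wy":0,"wz":0,"fingers":255},
  {"dx":0,"dy":-0.5,"dz":2,"wx":0,"wy":0,"wz":0,"fingers":255},
  {"dx":0,"dy":-1,"dz":3,"wx":0,"wy":0,"wz":0,"fingers":255},
  {"dx":0,"dy":-2,"dz":3,"wx":0,"wy":0,"wz":0,"fingers":255},
  {"dx":0,"dy":-3,"dz":3,"wx":0,"wy":0,"wz":0,"fingers":255},
  {"dx":0,"dy":-3,"dz":2,"wx":0,"wy":0,"wz":0,"fingers":255},
  {"dx":0,"dy":0,"dz":0,"wx":0,"wy":0,"wz":0,"fingers":255},
  {"dx":0,"dy":0,"dz":0,"wx":0,"wy":0,"wz":0,"fingers":255},
  {"dx":0,"dy":0,"dz":0,"wx":0,"wy":0,"wz":0,"fingers":255},
])

```text
t: 20.45
tool_pos: [0.5154, -0.0558, 0.1898]
orientation: [-2.405, -1.992, 0.031]
force: [-0.3, 0.3, -0.8]
opening: 0.0007
```

Run:
```python
from g import *
need(1.397)
snap('side','d17.png');crop('d17.png',130,80,330,280,3,'d17c.png')
snap('scene','s17.png');crop('s17.png',140,80,400,330,2.4,'s17c.png')
```

```text
t 20.45 turn [-0.0013 -0.0268  0.0135] pos [ 0.5154 -0.0558  0.1898] F [-0.3  0.3 -0.8] open 0.0007
```

View pics/d17c.png

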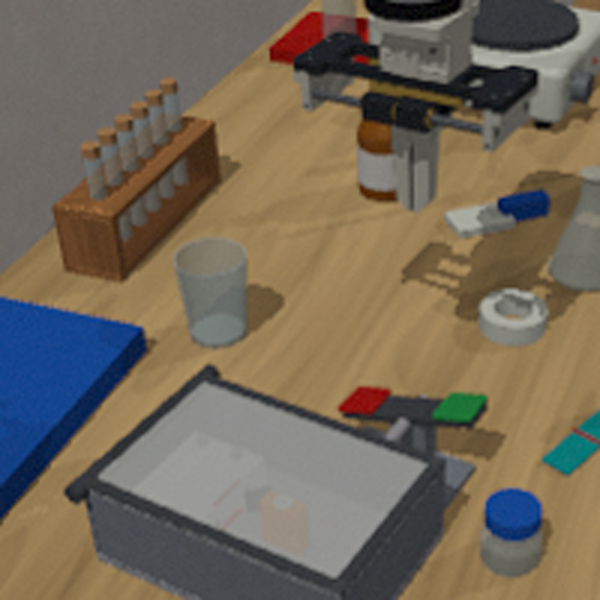

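View pics/s17c.png

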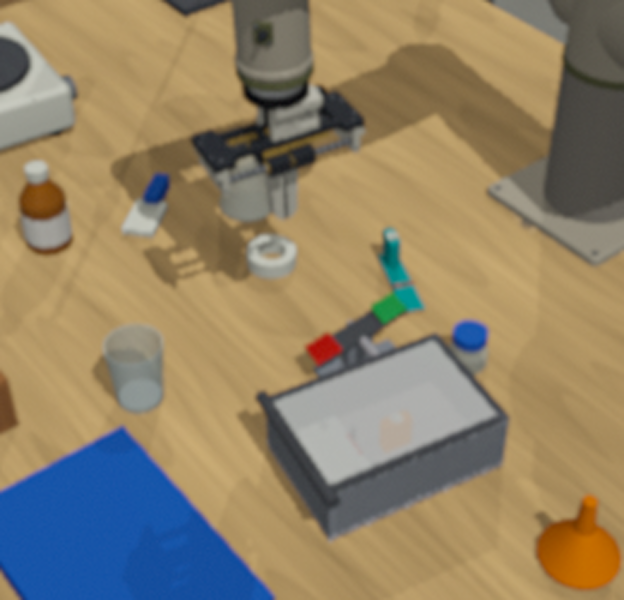

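Run:
```python
from h import *
for a,b in(('side0.png','d17.png'),('scene0.png','s17.png')):
    A=cv2.imread('pics/'+a).astype(int);B=cv2.imread('pics/'+b).astype(int)
    for nm,f in(('red',lambda I:(I[...,2]>150)&(I[...,1]<50)&(I[...,0]<60)),('green',lambda I:(I[...,1]>110)&(I[...,2]<60)&(I[...,0]<90))):
        o=[]
        for I in(A,B):
            m=f(I)[190:235,230:320]; y,x=np.nonzero(m); o.append((x.mean().round(2),y.mean().round(2),len(x)))
        print(a,nm,o)
    d=np.abs(A-B).max(2); cv2.imwrite('pics/diff_'+b,np.clip(d*3,0,255).astype(np.uint8))
```

```text
side0.png red [(np.float64(nan), np.float64(nan), 0), (np.float64(nan), np.float64(nan), 0)]
side0.png green [(np.float64(52.69), np.float64(25.09), 94), (np.float64(52.72), np.float64(25.01), 93)]
scene0.png red [(np.float64(44.65), np.float64(34.99), 88), (np.float64(44.6), np.float64(35.02), 87)]
scene0.png green [(np.float64(71.57), np.float64(18.34), 88), (np.float64(71.57), np.float64(18.34), 88)]<stdin>:7: RuntimeWarning: Mean of empty slice.
  ret = ret.dtype.type(ret / rcount)
```

View pics/diff_d17.png

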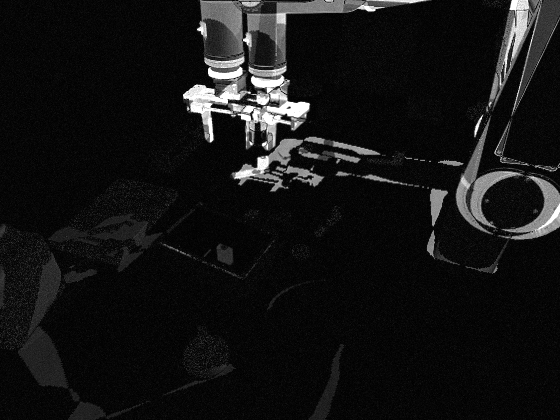

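The rocker and lid are back at their starting pixels. The bystanders haven't moved, and the gauge head is the only new thing inside the box. I'm handing in the job.

```bash
python3 -c "
from h import *
print(robot.close_job())"
```

```text
the job is handed in; nothing more can be done
None
```

The gauge is in the gap with its red line at the mouth, the lid is shut, and the job was handed in at about 20.6 s of the 64 s allowed. I raised the lid with the green pad, slid the orange-headed gauge flat into the gap, released it, and shut the lid with the red pad.

- **Gauge depth:** after release, the wrist image put the red line's centre within about 0.5 mm of the mouth. The blade was within about 1 mm of the gap's centre line.
- **Lid and rocker:** the green pad (both cameras) and the red pad (scene camera only) are back within 0.1 pixel of their starting places. My colour check missed the red pad in the side view. The before/after difference image shows no visible shift of the lid.
- **Bystanders:** the same side-view difference image shows only the arm, the shadows and the gauge changed. I computed the scene-camera difference but did not view it.
- **Disagreements:**
  - The three cameras differed by 2–7 mm on absolute positions, so I aligned the gauge by the wrist view.
  - One wrist-camera fit suggested the held blade was tilted by 0.17 rad. The side view showed it level, and it went in without measurable force.

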